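# Turn the needle probe round in the spring clip and set it under the lamp head

### The job

Draw the needle probe out of its hooded rack by the shank, press its neck fully home in the spring clip and let go. Then take it again by the handle, on the other side of the clip, and lay it in the two notches of the probe stand with the needle under the lamp head, pushed gently forward until its collar butts against the front post, and let go. The needle must not touch anything on the way, and the other things on the bench stay where they are.

Things in the scene. Friction and masses are not known exactly. Their poses are not given: they have to be found in the camera images.
- probe: Bare metal probe, 186 mm long, 90-155 g; needle points to +x, origin on its axis at mid-neck. Along x (mm): square handle 14 x 14 with dark bands, -82 to -18; round neck dia 12, -18 to 18; square shank 14 x 14, 18 to 58; collar dia 20, 58 to 64; ferrule dia 10, 64 to 82; needle 82 to 104. Grip it by shank or handle. It starts in the rack, up to 5 mm along from its seat.
- probe_center (a point): The probe's centre: same point and axes as probe.
- probe_collar (a point): Centre of the probe's collar, 61 mm from the probe's origin towards the needle; the collar's front face is 3 mm further on.
- needle: The probe's bare steel needle, 22 mm long, 4 mm thick, tapering to its point; delicate. Rigid with the probe, same origin and axes as probe (the needle itself is 82 to 104 mm along +x).
- rack_seat (a point): Fixed storage rack: point on the axis of the stored probe, 62 mm above the table; x points level out of the hood, as the needle does. V-notch posts 6 mm thick at x = 10 mm (under the neck) and -62 mm (under the handle), notch edges up to 5 mm above the axis: lift the probe 12 mm, then draw it out along +x; it is clear of the hood after 85 mm.
- rack_hood (a point): Middle of the roof's top of the rack's clear plastic hood, 112 mm above the table; axes as rack_seat. The hood covers the handle half of the probe: 110 mm along x, 90 mm wide, ending 5 mm behind rack_seat; roof underside 44 mm above the probe's axis, inner walls 41 mm to each side. Only the shank end can be reached.
- clip_seat (a point): Fixed spring clip, opening upward: where the neck's axis lies when home, 62 mm above the table; x is level along the held probe, which may face either way. Two slippery sprung jaws 20 mm long. Pressed straight down with about 6 to 12 N the neck snaps past the lips onto the saddle, staying there when let go; a pull straight up of about 6 to 12 N frees it. Base plate 70 x 90 x 10 mm.
- clip_mouth (a point): Middle of the clip's mouth, 20 mm above clip_seat, same axes. Steel flaps slope at 45 degrees from 13 mm either side of the middle here down to the lips, 5.5 mm above the seat, 7 mm apart when empty.
- stand_seat (a point): Fixed probe stand, grey base: the pose the probe's origin and axes must have when home, 62 mm above the table; x is level and points under the lamp head, as the needle must. A V-notch post, 6 mm thick, at x = -10 mm carries the neck. Notch walls slope at 45 degrees up to 7 mm above the axis: come in 12 mm high along +x, collar short of the front post, lower, push on.
- stand_post (a point): Near face of the stand's front V-notch post, on the probe's axis, 64 mm along x from stand_seat, same axes. The post is 6 mm thick and carries the ferrule; the collar's front face butts on this face.
- stand_head (a point): Centre of the underside of the stand's white lamp head, 36 mm above the probe's axis, axes as stand_seat. The head is 115 mm along x (14 to 129 mm from stand_seat), 74 mm wide, 28 mm high; its column begins 113 mm from stand_seat. A fixed dish, 34 mm across, lies under the needle, 40 mm below the axis.
- dish_near: Closed culture dish, 60 mm across, 15 mm high; bystander. Origin at the centre of its underside.
- dish_side: Closed culture dish, 88 mm across, 15 mm high; bystander. Origin at the centre of its underside.
- media_bottle: Standing bottle, 56 mm across, 110 mm high; bystander. Origin at the centre of its underside.
- small_jar: Amber jar, 48 mm across, 60 mm high; bystander. Origin at the centre of its underside.
- tip_box: Box of pipette tips, 89 x 129 x 72 mm; bystander. Origin at the centre of its underside.
- slide_box: Flat grey box for slides, 100 x 85 x 30 mm; bystander. Origin at the centre of its underside.
- marker: Marker pen lying down, 135 mm long, 13.5 mm thick; bystander. Origin under its barrel.
Not all that is in view belongs to the job. What is shaped like the part that bears rack_seat but brown or orange is not meant.

How it is judged (in metres and radians):
On the way:
1. the probe's neck is home in the clip and the gripper has let go of it (x of probe_center in the frame of clip_seat between -0.011 and 0.011 m and y of probe_center in the frame of clip_seat between -0.004 and 0.004 m and z of probe_center in the frame of clip_seat between -0.004 and 0.004 m and angle between the x axis of probe_center and the x axis of clip_seat, either way round below 0.1 rad and contact force between the fingers and probe below 0.05 N and linear speed of probe below 0.03 m/s), for 0.3 s.
At the end, for the whole second after the job is handed in: The probe lies at rest, released, in both notches of the stand, needle under the lamp head, its centre within 3 mm of the stand's seat point along each axis (so the collar is within 3 mm of the front post) and its axis within 0.05 rad of the stand's (x of probe_center in the frame of stand_seat between -0.003 and 0.003 m and y of probe_center in the frame of stand_seat between -0.003 and 0.003 m and z of probe_center in the frame of stand_seat between -0.003 and 0.003 m and x of probe_collar in the frame of stand_seat above 0.05 m and angle between the x axis of probe_center and the x axis of stand_seat, either way round below 0.05 rad and linear speed of probe below 0.02 m/s and contact force between each of the arm, the fingers and probe below 0.05 N); the robot touches nothing.
It fails at once if the needle pressed on something (over 1 N) (contact force between needle and anything else above 1 N).
It fails at once if the probe rammed into the stand (over 30 N) (contact force between probe and stand above 30 N).
It fails at once if a bystander pushed more than 25 mm (distance of any of dish_near, dish_side, media_bottle, small_jar, tip_box, slide_box, marker from where it was at the start of the episode above 0.025 m).
It also fails if it takes over 64 s, if anything falls off the work surface, if the arm or the gripper's body presses on something with over 40 N, if the wrist force passes 120 N, or if a joint passes its speed limit or range.

### The arm

A 7-joint arm with a two-finger parallel gripper is mounted at the origin on the work surface. World frame = base frame: x ahead of the robot, y to its left, z up, the work surface at z = 0. Lengths are in mm, angles in rad, forces in N, time in s.
With the tool pointing down it reaches from about 400 to 850 mm from the base axis. Payload 4.4 kg.
Tool frame: the origin (TCP) lies midway between the tips of the shut fingers; the grasp point (between the pads) lies 19 mm behind it (hold_point_z is the distance from the TCP to the grasp point, in mm); y points along the fingers, x is the direction in which the jaws open and shut, and the axes are right-handed (so a half turn about y gives the same grasp; the last joint's range is limited). The gripper opens to 94 mm and grips with 3 to 60 N. Pads are 16 mm wide; open, the fingers measure 119 mm over their backs; the gripper's body (75 mm by 177 mm) begins 78 mm behind the grasp point.
Start: joints at [1.183, 0.628, 0.038, 1.517, -0.027, 0.996, -0.02], TCP at [205.607, -616.639, 205.478] pointing down, gripper open.
Joint ranges: [-3.06, 3.06], [-0.37, 2.12], [-1.25, 1.32], [0.18, 2.47], [-1.1, 4.24], [0.23, 1.98], [-2.94, 2.94]. Speed limits (rad/s): [2.57, 2.57, 3.14, 3.14, 3.14, 3.14, 3.14].

### API

Orientations are given as a unit quaternion [w, x, y, z].
In Python, from workcell import * gives the robot as it stands.
- The arm moves only by the tool arm_command, never from a script. Its argument "deltas" is a list of rows, each a list of 3 entries, a list of its own where there are three numbers: the shift along the tool's x, y, z in cm, then the turn, a rotation vector about the tool's x, y, z in rad, then the opening, from -1 (shut) to 1 (fully open), so that 0 is half open. A call has 1 to 12 rows; each row shifts and turns the commanded pose from where the row before left it, along the tool's axes as they then stand; what a row does not reach is not made up. A row lasts 1/8 s, in which the tool goes at most 62.5 mm and 10.7 degrees, less where a joint would pass 70% of its speed; a pose out of reach is approached as far as the arm can. A call is refused whole if a number of a shift passes 6.25 or a number of a turn 0.188, either way. A call with a gripper value outside its range is refused whole. The fingers move at their own pace and stop on an object; the grip force is fixed at half the most. Time passes only in rows, so rows that do not move let the fingers close. It gives the time, the measured TCP pose, the force and the opening at its end, in the units of the state.
- state(): the state, without advancing time (a new reading comes with each control period).
- read_camera(name): name is "side" or "top" or "wrist"; returns a dict with "image" (480x640x3 uint8, red, green, blue), "z_map" (480x640 float32, mm along the optical axis (not along the pixel's ray), 0 where there is no reading), "K" (3x3 intrinsics, pixels), "R" (3x3) and "t" (3): a world point X has camera coordinates R X + t. Camera axes: x right, y down, z forward; pixel columns grow to the right and rows downward; lengths in mm; the calibration is good to about 2 mm. A picture is of the moment at which its call begins.
- hand_in(): hands the job in, once; it reports no verdict.
The state is a dict: "clock": time; "joints": joint angles; "joint_velocities": joint speeds; "tau": joint torques, N m; "eef_pos": TCP position; "tool_rot": TCP orientation; "force": force on the tool from outside, world axes, zero at the start; "ft_torque": the same for the moment, N m; "grip_width": finger opening in mm.
Only numpy, scipy, OpenCV 4.12 (cv2) and the standard library are available. Lean on these libraries where they do the work, as an engineer would, in place of code of your own. Each camera call takes 0.05 s, during which the arm holds its last target.

## Working session

There is one attempt and no reset: what is moved stays moved. The work goes in short steps, Python scripts to look and compute and a tool call to move; the robot and the scene stay as the last step left them, time stands still between calls to the robot, and variables do not carry over. Pictures are saved under pics/ and viewed, and the job is handed in when it is done.

Besides the shell and the picture viewer there is one more tool, called after "Request:" as name(argument=value, ...), one argument or row to a line, values as JSON. arm_command: Moves the arm, as the interface text tells. Its arguments: {"type":"object","properties":{"deltas":{"type":"array"}},"required":["deltas"]}

```bash
ls; mkdir -p pics; python3 - <<'E'
from workcell import *
import cv2,numpy as np
print(state())
for n in ("side","top","wrist"):
    c=read_camera(n); cv2.imwrite(f"pics/{n}0.png",c["image"][:,:,::-1]); np.savez(f"pics/{n}0.npz",**c)
    print(n,c["K"].tolist(),c["R"].round(4).tolist(),c["t"])
E
```

```text
pics
{'clock': 0.0, 'joints': array([ 1.1831968 ,  0.62931105,  0.03844815,  1.51835222, -0.02698758,
        0.99629248, -0.01998162]), 'joint_velocities': array([-9.59038704e-04,  4.78475144e-04,  3.69211651e-04,  9.76231463e-04,
        3.87160816e-04, -8.00496435e-05, -5.45579205e-05]), 'tau': array([-9.48483066e-04, -5.49743843e+01,  1.14299957e+00, -1.86643571e+01,
       -5.23722614e-02,  2.35510489e-02,  1.58552320e-04]), 'eef_pos': array([ 205.39033725, -616.00277596,  204.58202457]), 'tool_rot': array([ 0.57401988, -0.57327804,  0.41396906, -0.41289596]), 'force': array([ 0.6511935 , -0.78740665, -0.08088554]), 'ft_torque': array([-0.03358974,  0.04357495, -0.02539325]), 'grip_width': 94.12852529111737}
side [[464.11846313297497, 0.0, 327.4498416214452], [0.0, 464.11846313297497, 239.89195549483313], [0.0, 0.0, 1.0]] [[-0.9305, -0.3664, 0.0022], [-0.2406, 0.6066, -0.7577], [0.2763, -0.7056, -0.6526]] [ 407.00565943  302.77444173 1034.3509352 ]
top [[462.33282705682547, 0.0, 314.4129459390745], [0.0, 462.33282705682547, 246.16079518097052], [0.0, 0.0, 1.0]] [[0.0483, -0.9988, -0.005], [-0.9784, -0.0463, -0.2017], [0.2012, 0.0146, -0.9794]] [-181.69364484  486.74293339 1399.09967692]
wrist [[384.2503079402605, 0.0, 309.44138214813347], [0.0, 384.2503079402605, 239.0713229456378], [0.0, 0.0, 1.0]] [[0.3159, -0.9488, -0.0006], [-0.9106, -0.3034, 0.2808], [-0.2666, -0.0882, -0.9598]] [-649.6717551   -29.57584859  391.0414885 ]
```

View images.

View pics/side0.png

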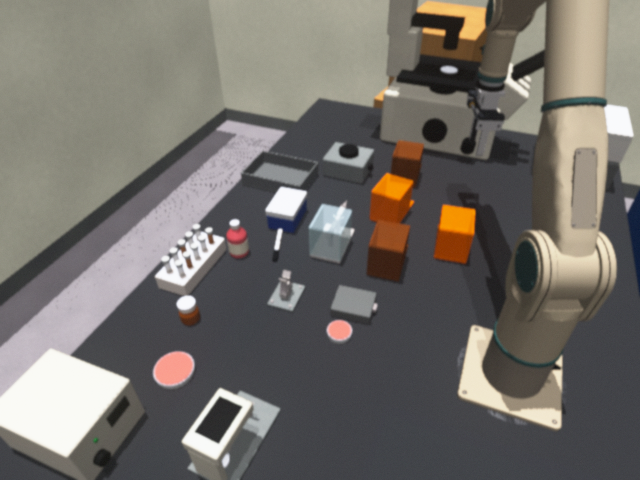

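View pics/top0.png

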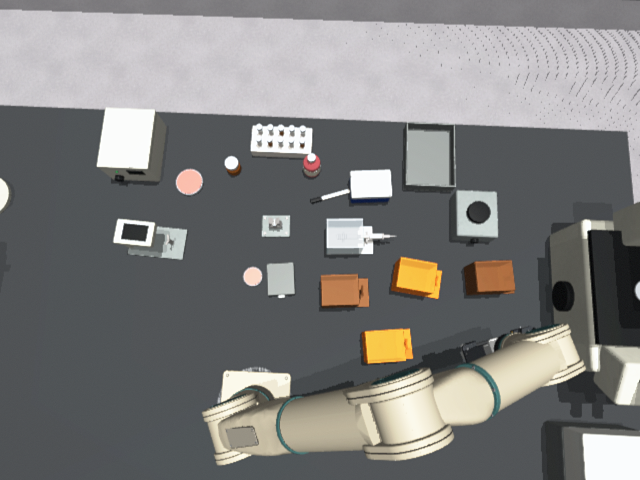

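View pics/wrist0.png

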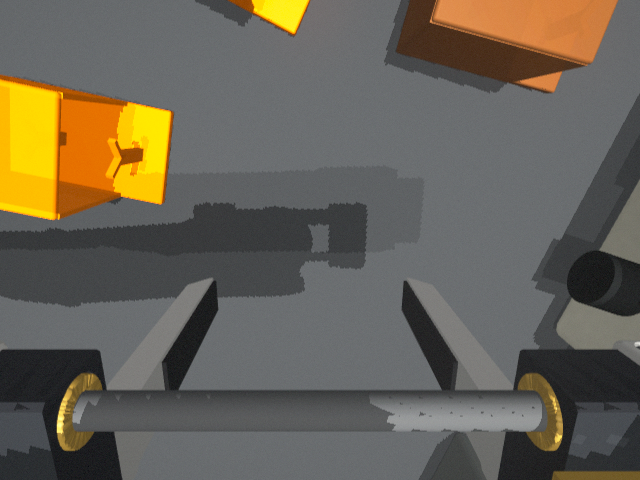

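```bash
cat > h.py <<'E'
import numpy as np,cv2
from scipy.spatial.transform import Rotation as R
def rot(q): return R.from_quat([q[1],q[2],q[3],q[0]])
def dep(c,u,v,z=None):
    K=c["K"]; 
    if z is None: z=c["z_map"][int(round(v)),int(round(u))]
    p=np.array([(u-K[0,2])/K[0,0]*z,(v-K[1,2])/K[1,1]*z,z]); return c["R"].T@(p-c["t"])
def ray(c,u,v,Z):
    "point on the pixel's ray at world height Z"
    K=c["K"]; d=c["R"].T@np.array([(u-K[0,2])/K[0,0],(v-K[1,2])/K[1,1],1]); o=-c["R"].T@c["t"]
    return o+d*(Z-o[2])/d[2]
def proj(c,X):
    p=c["R"]@np.asarray(X,float)+c["t"]; q=c["K"]@p; return q[:2]/q[2]
def crop(c,x0,y0,w,h,s,name):
    im=c["image"][y0:y0+h,x0:x0+w,::-1]; im=cv2.resize(im,None,fx=s,fy=s,interpolation=cv2.INTER_CUBIC)
    cv2.imwrite(name,im)
def load(n): return dict(np.load(f"pics/{n}.npz"))
E
python3 - <<'E'
from h import *
t=load("top0"); s=load("side0")
crop(t,310,200,110,80,7,"pics/t_rack.png")
crop(t,250,200,70,55,10,"pics/t_clip.png")
crop(t,105,205,100,70,8,"pics/t_stand.png")
crop(s,255,180,140,130,5,"pics/s_rack.png")
crop(s,170,380,120,100,6,"pics/s_stand.png")
print(rot([0.57401988, -0.57327804,  0.41396906, -0.41289596]).as_matrix().round(3))
E
```

```text
[[ 0.316 -0.001  0.949]
 [-0.949  0.002  0.316]
 [-0.002 -1.    -0.   ]]
```

View pics/t_rack.png

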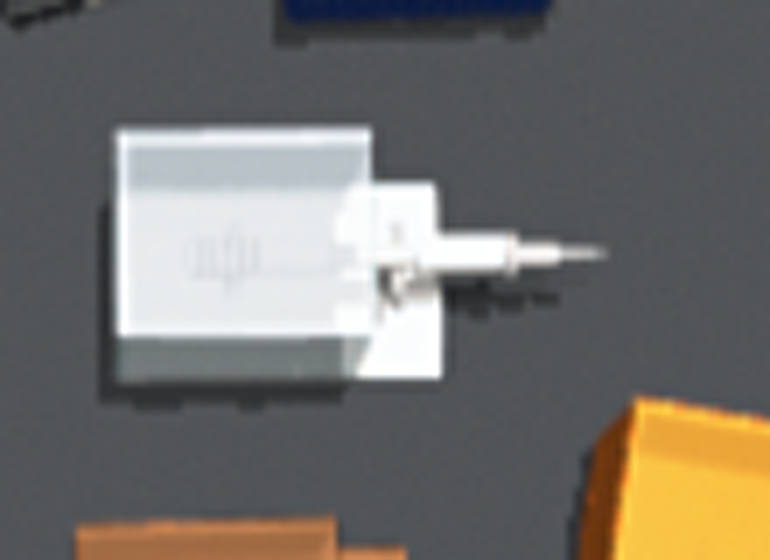

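View pics/t_clip.png

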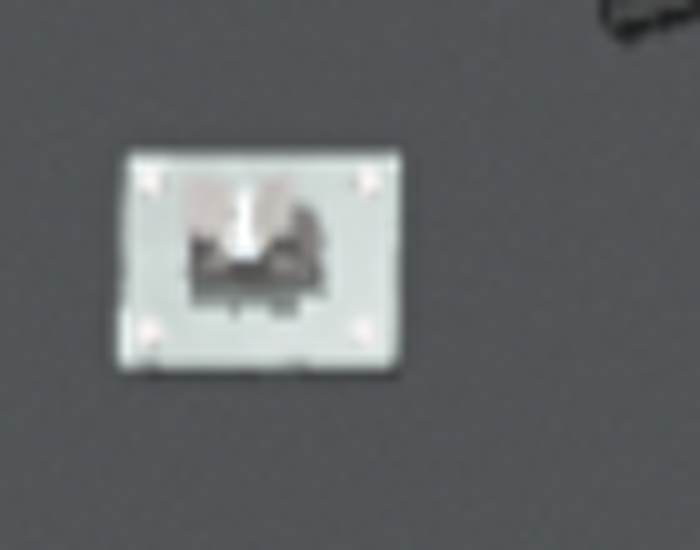

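View pics/t_stand.png

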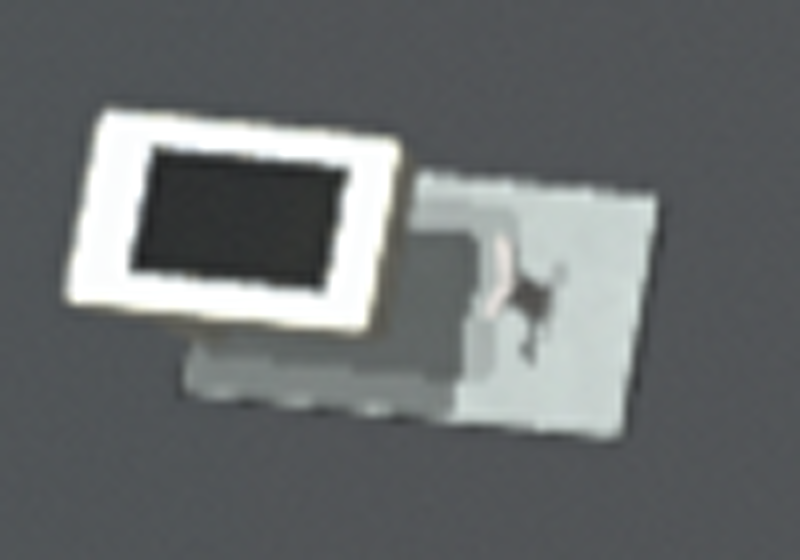

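View pics/s_rack.png

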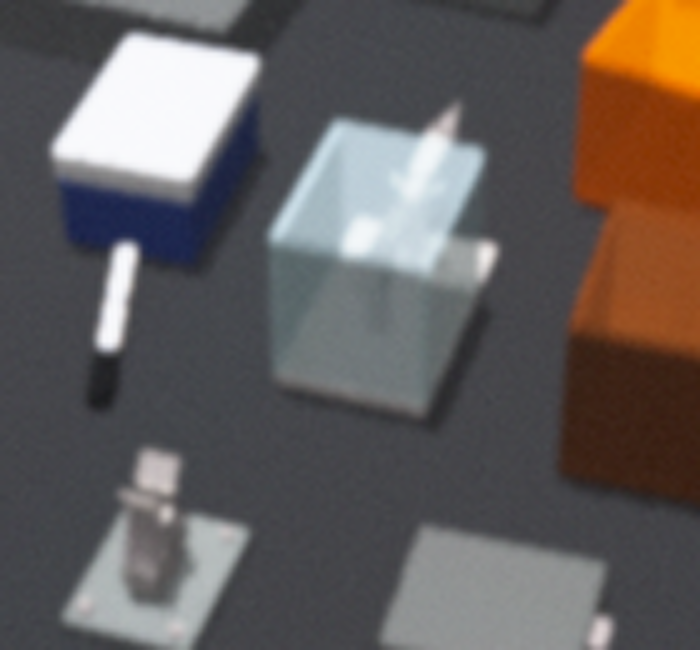

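View pics/s_stand.png

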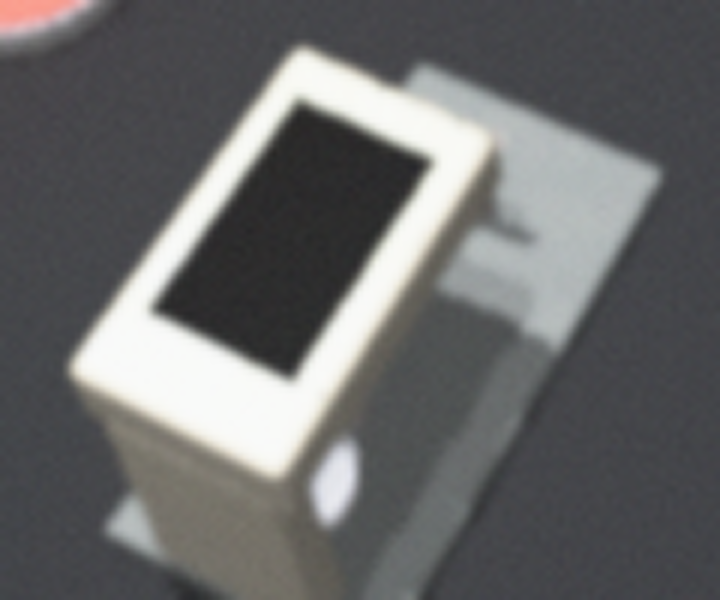

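```bash
python3 - <<'E'
from h import *
t=load("top0"); s=load("side0"); w=load("wrist0")
M=rot([0.57401988, -0.57327804,  0.41396906, -0.41289596]).as_matrix()
o=-w["R"].T@w["t"]; print("cam in tool",M.T@(o-[205.4,-616,204.6]), "cam axes in tool (rows x,y,z)\n",(w["R"]@M).round(3))
# top: rack hood corners roof z=112 px
for n,(a,b),z in [("hoodTL",(310+115/7,200+130/7),112),("hoodTR",(310+372/7,200+128/7),112),("hoodBR roof",(310+372/7,200+335/7),112),("hoodBL",(310+115/7,200+335/7),112),
 ("needle tip",(310+607/7,200+253/7),62),("collar",(310+512/7,200+250/7),62),("shank mid",(310+470/7,200+250/7),69),
 ("clip TL",(250+12.5,200+15),10),("clip TR",(250+40.2,215),10),("clip BR",(250+40,200+37),10),("clip BL",(262,236.8),10),("flap mid",(250+24,200+22),82),
 ("head TL",(105+102/8,205+108/8),126),("head TR",(105+405/8,205+138/8),126),("head BR",(105+365/8,205+333/8),126),("head BL",(105+65/8,205+303/8),126),
 ("stand base TR",(105+657/8,205+195/8),10),("stand base BR",(105+622/8,205+438/8),10)]:
    print(n,ray(t,a,b,z).round(1), dep(t,a,b).round(1))
E
```

```text
cam in tool [   0.26519241 -178.62108365   81.14327927] cam axes in tool (rows x,y,z)
 [[ 1.    -0.001 -0.   ]
 [-0.001 -0.281 -0.96 ]
 [ 0.001  0.96  -0.281]]
hoodTL [ 568.9 -191.4  112. ] [ 600.2 -192.5   -4.1]
hoodTR [ 575.1 -302.5  112. ] [ 605.2 -312.5    1.8]
hoodBR roof [ 483.7 -305.   112. ] [ 485.2 -305.6  104.5]
hoodBL [ 478.5 -195.3  112. ] [ 499.  -196.5   10.8]
needle tip [ 536.2 -413.    62. ] [ 5.510e+02 -4.234e+02 -5.000e-01]
collar [ 535.5 -370.8   62. ] [ 532.5 -369.    75.1]
shank mid [ 533.  -351.2   69. ] [ 532.8 -351.1   69.9]
clip TL [598.7  16.7  10. ] [602.5  18.6  -4. ]
clip TR [602.9 -73.7  10. ] [604.8 -73.2   3.1]
clip BR [529.4 -77.4  10. ] [532.  -76.5  -1.7]
clip BL [525.8  13.2  10. ] [528.6  14.8  -2.7]
flap mid [558.5 -30.1  82. ] [565.8 -27.   53.2]
head TL [535.9 435.3 126. ] [5.671e+02 4.929e+02 2.000e-01]
head TR [529.7 320.  126. ] [560.7 367.4  -1.5]
head BR [454.7 326.  126. ] [458.3 333.2 107. ]
head BL [460.8 439.  126. ] [485.5 498.5  -3. ]
stand base TR [539. 258.  10.] [541.8 261.7  -2.4]
stand base BR [438.6 261.6  10. ] [440.  264.4   0.9]
```

Request:
arm_command(
  deltas=[
    [[-1.5, 0, 3.8], [0, 0, 0], 1],
    [[-1.5, 0, 3.8], [0, 0, 0], 1],
    [[-1.5, 0, 3.8], [0, 0, 0], 1],
    [[-1.5, 0, 3.8], [0, 0, 0], 1],
    [[-1.5, 0, 3.8], [0, 0, 0], 1],
    [[-1.5, 0, 3.8], [0, 0, 0], 1],
    [[-1.5, 0, 3.8], [0, 0, 0], 1],
    [[-1.5, 0, 3.8], [0, 0, 0], 1],
    [[-1.5, 0, 3.8], [0, 0, 0], 1],
    [[-1.5, 0, 3.8], [0, 0, 0], 1],
  ],
)

```text
clock: 1.4
eef_pos: [519.4, -353.1, 205.2]
tool_rot: [-0.574, 0.574, -0.414, 0.413]
force: [0.5, -0.3, 0.1]
grip_width: 94.3
```

Request:
arm_command(
  deltas=[
    [[0, 0, 0], [0, -0.164, 0], 1],
    [[0, 0, 0], [0, -0.164, 0], 1],
    [[0, 0, 0], [0, -0.164, 0], 1],
    [[0, 0, 0], [0, -0.164, 0], 1],
    [[0, 0, 0], [0, -0.164, 0], 1],
    [[0, 0, 0], [0, -0.164, 0], 1],
    [[0, 0, 0], [0, -0.164, 0], 1],
    [[0, 0, 0], [0, -0.164, 0], 1],
  ],
)

```text
clock: 2.4
eef_pos: [518.4, -354.1, 205.1]
tool_rot: [0.707, -0.707, -0.024, 0.024]
force: [0.1, -0.1, 1.0]
grip_width: 93.4
```

```bash
cat >> h.py <<'E'
def snap(n,tag):
    from workcell import read_camera
    c=read_camera(n); cv2.imwrite(f"pics/{n}{tag}.png",c["image"][:,:,::-1]); np.savez(f"pics/{n}{tag}.npz",**c); return c
def where():
    from workcell import state
    s=state(); M=rot(s["tool_rot"]).as_matrix()
    print("t",round(s["clock"],2),"tcp",s["eef_pos"].round(1),"yaw z",np.degrees(np.arctan2(M[1,2],M[0,2])).round(2),"tilt",M[2].round(3),"F",s["force"].round(1),"w",round(s["grip_width"],1),"j",s["joints"].round(2)); return s,M
E
python3 - <<'E'
from h import *
where(); snap("wrist","1")
E
```

```text
t 2.4 tcp [ 518.4 -354.1  205.1] yaw z 93.91 tilt [-0.001 -1.     0.   ] F [ 0.1 -0.1  1. ] w 93.4 j [ 0.75  0.61 -0.32  1.58  0.22  0.99  0.43]
```

View pics/wrist1.png

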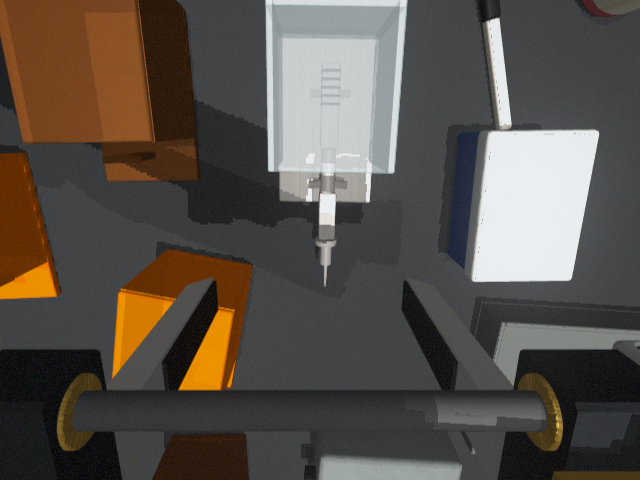

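```bash
python3 - <<'E'
from h import *
c=load("wrist1"); crop(c,260,140,140,160,4,"pics/w1c.png")
E
```

```text
(no output)
```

View pics/w1c.png

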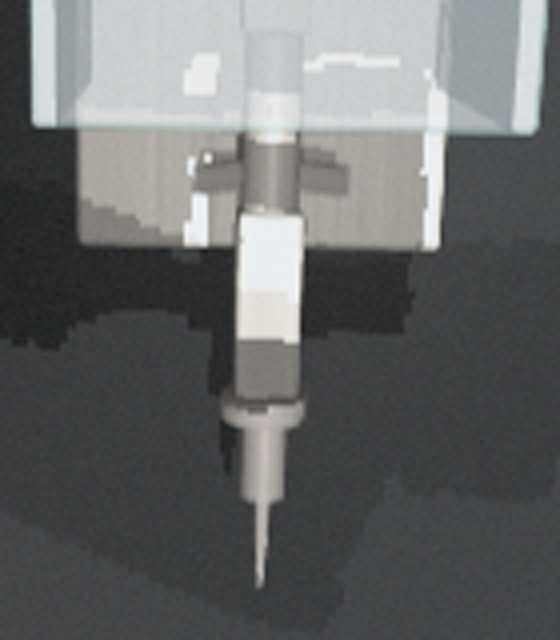

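```bash
python3 - <<'E'
from h import *
c=load("wrist1")
f=lambda x,y,z:(ray(c,260+x/4,140+y/4,z).round(1), dep(c,260+x/4,140+y/4).round(1))
for n,x,y,z in [("shank back",270,214,69),("shank mid",269,300,69),("shank front",267,398,69),("ferrule",263,460,67),("tip",260,588,62),("hood edge L",34,127,112),("hood edge R",540,133,112),("hood edge mid",287,130,112)]:
    print(n,*f(x,y,z))
E
```

```text
shank back [ 530.5 -324.8   69. ] [ 530.6 -325.2   66.5]
shank mid [ 531.7 -342.9   69. ] [ 531.8 -343.    68.4]
shank front [ 533.  -364.2   69. ] [ 533.  -364.1   69.4]
ferrule [ 533.4 -378.9   67. ] [ 533.5 -379.3   65.7]
tip [ 535.5 -411.1   62. ] [ 5.400e+02 -4.377e+02 -1.000e-01]
hood edge L [ 485.5 -305.2  112. ] [ 474.3 -318.7   -1.3]
hood edge R [ 574.1 -300.2  112. ] [ 5.996e+02 -3.115e+02 -3.000e-01]
hood edge mid [ 529.8 -302.7  112. ] [ 529.9 -302.9  110.4]
```

Request:
arm_command(
  deltas=[
    [[0.7, 0, 0.9], [0, 0.012, 0], 1],
    [[0.69, 0, 0.88], [0, 0, 0], 1],
    [[0, 2.5, 0], [0, 0, 0], 1],
    [[0, 3.0, 0], [0, 0, 0], 1],
    [[0, 2.5, 0], [0, 0, 0], 1],
    [[0, 0, 0], [0, 0, 0], 1],
  ],
)

```text
clock: 3.2
eef_pos: [530.8, -333.8, 123.8]
tool_rot: [0.708, -0.706, -0.017, 0.019]
force: [0.2, -0.6, 0.2]
grip_width: 94.1
```

```bash
python3 - <<'E'
from h import *
s,M=where(); c=snap("wrist","2")
# expected axis pts vs TCP x in tool
p=s["eef_pos"]
for z in (0,): pass
print(proj(c,p+M@[0,-0,0]),proj(c,[531.3,-335.6,69]))
crop(c,220,180,200,150,4,"pics/w2c.png")
E
```

```text
t 3.2 tcp [ 530.8 -333.8  123.8] yaw z 92.94 tilt [-0.003 -1.     0.002] F [ 0.2 -0.6  0.2] w 94.1 j [ 0.69  0.7  -0.29  1.65  0.26  0.83  0.34]
[310.77684717 294.32117179] [311.44315789 261.39729941]
```

View pics/wrist2.png

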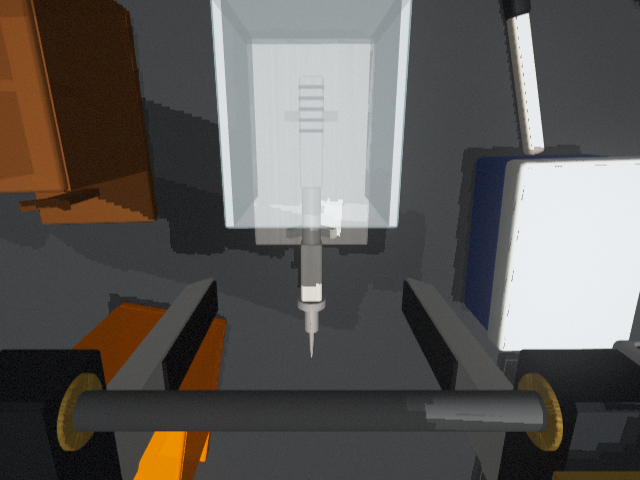

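Request:
arm_command(
  deltas=[
    [[0.05, 2.5, -0.18], [0, 0, 0], 1],
    [[0, 2.5, 0], [0, 0, 0], 1],
    [[0, 2.0, 0], [0, 0, 0], 1],
    [[0, 1.08, 0], [0, 0, 0], 1],
    [[0, 0, 0], [0, 0, 0], 1],
    [[0, 0, 0], [0, 0, 0], 1],
  ],
)

```text
clock: 4.0
eef_pos: [532.8, -337.7, 45.5]
tool_rot: [-0.707, 0.707, 0.018, -0.018]
force: [-0.1, 0.4, -0.4]
grip_width: 93.8
```

```bash
python3 - <<'E'
from h import *
s,M=where(); c=snap("wrist","3")
E
```

```text
t 4.0 tcp [ 532.8 -337.7   45.5] yaw z 92.91 tilt [ 0.001 -1.    -0.001] F [-0.1  0.4 -0.4] w 93.8 j [ 0.67  0.81 -0.26  1.69  0.3   0.68  0.31]
```

View pics/wrist3.png

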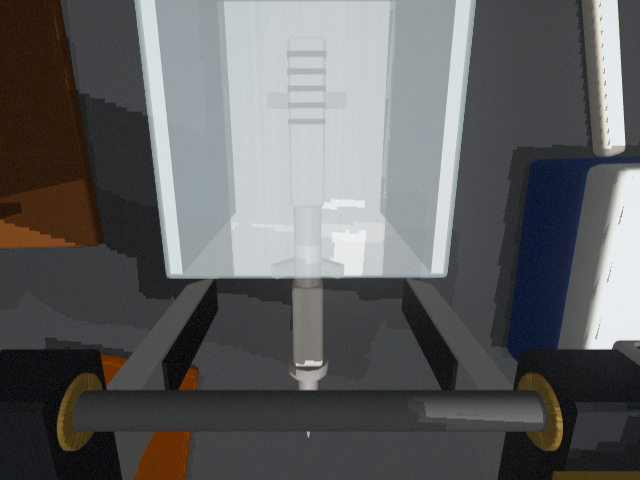

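Request:
arm_command(
  deltas=[
    [[-0.13, 0.2, 0.15], [0, -0.005, 0], 1],
    [[0, 0, 0], [0, 0, 0], 1],
  ],
)

```text
clock: 4.3
eef_pos: [530.6, -335.9, 42.9]
tool_rot: [-0.707, 0.707, 0.02, -0.02]
force: [0.2, 0.7, -0.0]
grip_width: 94.2
```

```bash
python3 - <<'E'
from h import *
from workcell import *
for i in range(3):
    s,M=where(); c=read_camera("wrist")
c=snap("wrist","4"); crop(c,230,260,160,160,4,"pics/w4c.png")
E
```

```text
t 4.3 tcp [ 530.6 -335.9   42.9] yaw z 93.21 tilt [ 0. -1. -0.] F [ 0.2  0.7 -0. ] w 94.2 j [ 0.67  0.81 -0.26  1.7   0.3   0.67  0.31]
t 4.35 tcp [ 530.7 -335.9   42.9] yaw z 93.21 tilt [ 0. -1. -0.] F [-0.1  0.4 -0.7] w 93.7 j [ 0.67  0.81 -0.26  1.7   0.3   0.67  0.31]
t 4.4 tcp [ 530.7 -336.    42.8] yaw z 93.21 tilt [ 0. -1. -0.] F [ 0.  -0.3  1. ] w 93.9 j [ 0.67  0.81 -0.26  1.7   0.3   0.67  0.31]
```

View pics/w4c.png

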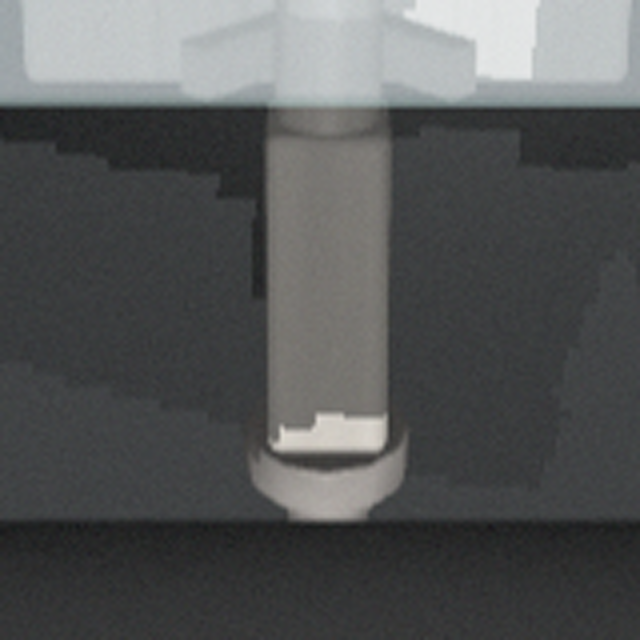

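Request:
arm_command(
  deltas=[
    [[0, 0, 0], [0, 0, 0], -1],
    [[0, 0, 0], [0, 0, 0], -1],
    [[0, 0, 0], [0, 0, 0], -1],
    [[0, 0, 0], [0, 0, 0], -1],
    [[0, 0, 0], [0, 0, 0], -1],
    [[0, 0, 0], [0, 0, 0], -1],
    [[0, 0, 0], [0, 0, 0], -1],
    [[0, 0, 0], [0, 0, 0], -1],
  ],
)

```text
clock: 5.5
eef_pos: [530.8, -335.9, 42.7]
tool_rot: [-0.707, 0.707, 0.02, -0.02]
force: [-1.1, 0.2, -0.4]
grip_width: 17.2
```

```bash
python3 - <<'E'
from h import *
s,M=where()
E
```

```text
t 5.5 tcp [ 530.8 -335.9   42.7] yaw z 93.21 tilt [ 0. -1. -0.] F [-1.1  0.2 -0.4] w 17.2 j [ 0.67  0.81 -0.26  1.7   0.3   0.67  0.31]
```

Request:
arm_command(
  deltas=[
    [[0, 0, 0], [0, 0, 0], -1],
    [[0, 0, 0], [0, 0, 0], -1],
    [[0, 0, 0], [0, 0, 0], -1],
  ],
)

```text
clock: 5.88
eef_pos: [531.5, -336.0, 42.9]
tool_rot: [-0.707, 0.707, 0.02, -0.019]
force: [2.4, -0.2, -0.3]
grip_width: 13.7
```

Request:
arm_command(
  deltas=[
    [[0, -0.5, 0], [0, 0, 0], -1],
    [[0, -0.5, 0], [0, 0, 0], -1],
    [[0, -0.5, 0], [0, 0, 0], -1],
    [[0, 0, 0], [0, 0, 0], -1],
    [[0, 0, 0], [0, 0, 0], -1],
  ],
)

```text
clock: 6.5
eef_pos: [530.6, -335.9, 57.7]
tool_rot: [0.707, -0.707, -0.02, 0.02]
force: [0.9, -0.2, -0.6]
grip_width: 13.5
```

```bash
python3 - <<'E'
from h import *
s,M=where(); c=snap("wrist","5");c=snap("side","5"); crop(c,290,180,130,100,6,"pics/s5c.png")
E
```

```text
t 6.5 tcp [ 530.6 -335.9   57.7] yaw z 93.21 tilt [-0. -1.  0.] F [ 0.9 -0.2 -0.6] w 13.5 j [ 0.68  0.79 -0.26  1.7   0.29  0.7   0.32]
```

View pics/wrist5.png

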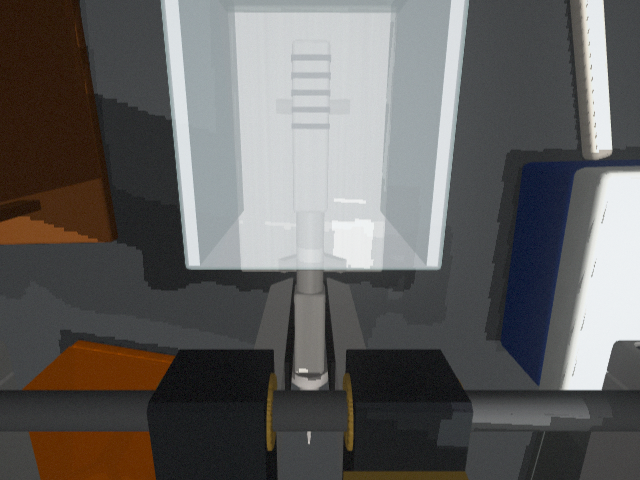

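View pics/s5c.png

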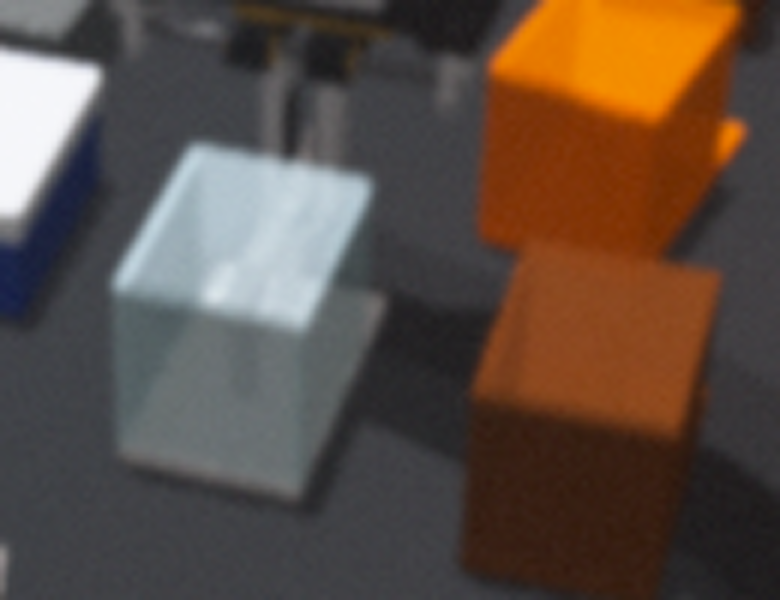

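Request:
arm_command(
  deltas=[
    [[0, 0, -1.5], [0, 0, 0], -1],
    [[0, 0, -2], [0, 0, 0], -1],
    [[0, 0, -2], [0, 0, 0], -1],
    [[0, 0, -2], [0, 0, 0], -1],
    [[0, 0, -1.5], [0, 0, 0], -1],
    [[0, 0, -0.5], [0, 0, 0], -1],
  ],
)

```text
clock: 7.35
eef_pos: [535.4, -432.9, 57.4]
tool_rot: [-0.707, 0.707, 0.019, -0.019]
force: [0.7, 0.8, -1.4]
grip_width: 13.4
```

Request:
arm_command(
  deltas=[
    [[0, -2, 0], [0, 0, 0], -1],
    [[0, -3, 0], [0, 0, 0], -1],
    [[0, -3, 0], [0, 0, 0], -1],
    [[0, -3, 0], [0, 0, 0], -1],
    [[0, -2, 0], [0, 0, 0], -1],
    [[0, 0, 0], [0, 0, 0], -1],
  ],
)

```text
clock: 8.1
eef_pos: [537.8, -430.5, 191.0]
tool_rot: [-0.706, 0.708, 0.022, -0.019]
force: [0.2, 0.2, -1.2]
grip_width: 13.9
```

```bash
python3 - <<'E'
from h import *
s,M=where(); c=snap("wrist","6");c=snap("top","6"); c=load("top6"); crop(c,240,100,240,180,3,"pics/t6c.png")
E
```

```text
t 8.1 tcp [ 537.8 -430.5  191. ] yaw z 93.28 tilt [ 0.004 -1.    -0.003] F [ 0.2  0.2 -1.2] w 13.9 j [ 0.81  0.72 -0.32  1.41  0.24  1.05  0.5 ]
```

View pics/t6c.png

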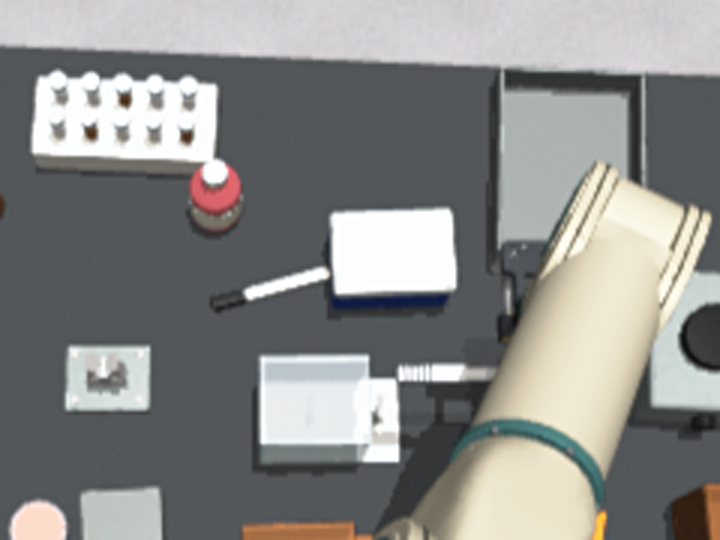

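View pics/wrist6.png

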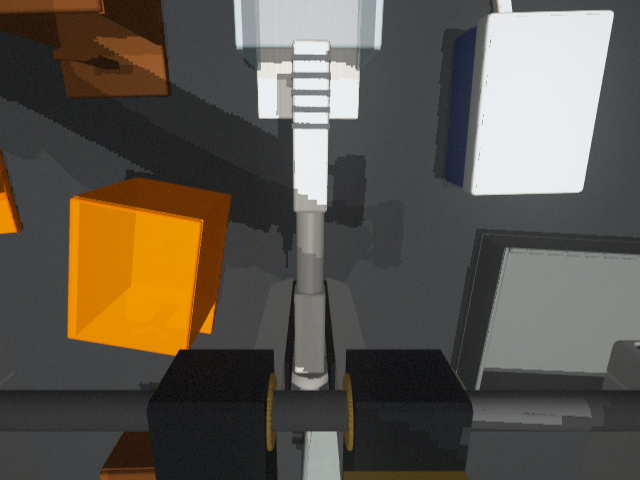

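Request:
arm_command(
  deltas=[
    [[0, 0, 0], [0, -0.156, 0], -1],
    [[0, 0, 0], [0, -0.156, 0], -1],
    [[0, 0, 0], [0, -0.156, 0], -1],
    [[0, 0, 0], [0, -0.156, 0], -1],
    [[0, 0, 0], [0, -0.156, 0], -1],
    [[0, 0, 0], [0, -0.156, 0], -1],
    [[0, 0, 0], [0, -0.156, 0], -1],
    [[0, 0, 0], [0, -0.156, 0], -1],
    [[0, 0, 0], [0, -0.156, 0], -1],
    [[0, 0, 0], [0, -0.156, 0], -1],
  ],
)

```text
clock: 9.45
eef_pos: [535.4, -430.1, 186.3]
tool_rot: [0.488, -0.486, -0.513, 0.513]
force: [-0.2, 0.1, -1.1]
grip_width: 13.7
```

Request:
arm_command(
  deltas=[
    [[2.5, 0, -0.5], [0, 0, 0], -1],
    [[4, 0, -0.85], [0, 0, 0], -1],
    [[4, 0, -0.85], [0, 0, 0], -1],
    [[4, 0, -0.85], [0, 0, 0], -1],
    [[4, 0, -0.85], [0, 0, 0], -1],
    [[4, 0, -0.85], [0, 0, 0], -1],
    [[4, 0, -0.85], [0, 0, 0], -1],
    [[4, 0, -0.8], [0, 0, 0], -1],
    [[2.2, 0, -0.4], [0, 0, 0], -1],
    [[0, 0, 0], [0, 0, 0], -1],
    [[0, 0, 0], [0, 0, 0], -1],
  ],
)

```text
clock: 10.82
eef_pos: [588.8, -103.4, 187.1]
tool_rot: [0.489, -0.489, -0.51, 0.511]
force: [0.3, -0.3, -0.9]
grip_width: 13.5
```

```bash
python3 - <<'E'
from h import *
s,M=where(); c=snap("wrist","7"); where()
E
```

```text
t 10.82 tcp [ 588.8 -103.4  187.1] yaw z -177.54 tilt [-0.002 -1.     0.001] F [ 0.3 -0.3 -0.9] w 13.5 j [ 0.57  0.67 -0.73  1.68  0.51  1.    1.27]
t 10.88 tcp [ 588.8 -103.6  187.2] yaw z -177.58 tilt [-0.001 -1.     0.001] F [-0.3 -0.4 -1.3] w 13.8 j [ 0.57  0.66 -0.73  1.68  0.51  1.    1.27]
```

View pics/wrist7.png

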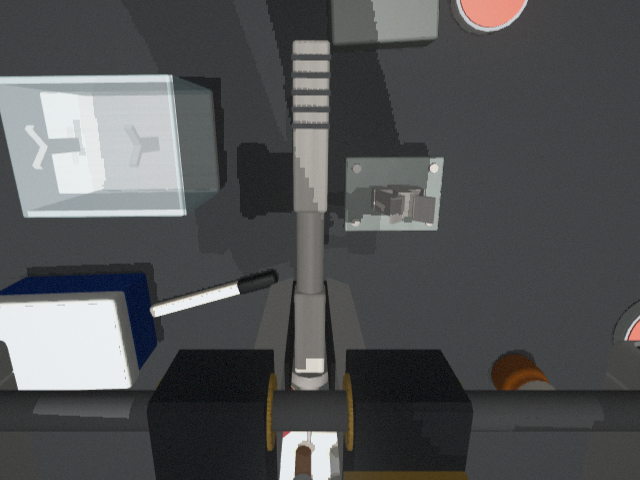

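```bash
python3 - <<'E'
from h import *
c=load("wrist7"); crop(c,335,145,120,95,6,"pics/w7c.png")
z=c["z_map"]
# points above 70 mm in clip region
P=[];
for v in range(150,240):
    for u in range(340,450):
        p=dep(c,u,v)
        if p[2]>30 : P.append([u,v,*p])
P=np.array(P); 
T=P[P[:,4]>78]; print(len(P),len(T)); print("top extents",T[:,2:].min(0).round(1),T[:,2:].max(0).round(1)); print(np.percentile(P[:,4],[50,90,99,100]))
for lo,hi in((64,70),(70,75),(75,80),(80,90)):
    Q=P[(P[:,4]>lo)&(P[:,4]<=hi)]
    if len(Q): print(lo,hi,len(Q),Q[:,2:].min(0).round(1),Q[:,2:].max(0).round(1),Q[:,2:].mean(0).round(1))
np.save("pics/clip7.npy",P)
# probe in tool frame
s={"q":None}
E
```

```text
1825 364
top extents [ 506.7 -107.1   78. ] [574.7 -10.1 365.8]
[ 70.10376895  79.76308409 365.80614495 365.80614495]
64 70 86 [553.7 -38.5  64.9] [573.6 -21.6  70. ] [563.4 -25.8  68.5]
70 75 335 [553.5 -40.3  70. ] [574.2 -13.7  75. ] [563.2 -25.5  72.6]
75 80 426 [553.3 -44.7  75. ] [574.3 -10.1  80. ] [563.6 -25.4  77.8]
80 90 108 [553.3 -44.7  80. ] [574.7 -10.7  82.1] [563.8 -28.8  80.6]
```

View pics/w7c.png

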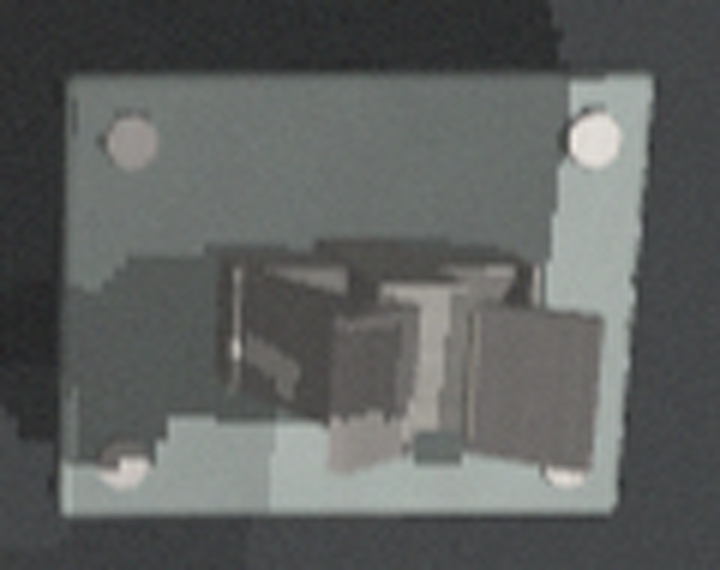

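```bash
python3 - <<'E'
from h import *
c=load("wrist7")
f=lambda x,y,z:(ray(c,335+x/6,145+y/6,z).round(1), dep(c,335+x/6,145+y/6).round(1))
for n,x,y,z in [("R outer far",600,468,82),("R outer near",603,317,82),("R lip far",468,455,67.5),("R lip near",473,306,67.5),("L outer near",332,322,82),("L outer far",331,470,82),("L lip near",405,315,67.5),("L lip far",405,430,67.5)
 ,("base nl",68,76,10),("base nr",653,76,10),("base fr",615,513,10),("base fl",63,515,10)]:
    print(n,*f(x,y,z))
P=np.load("pics/clip7.npy"); P=P[(P[:,2]>545)&(P[:,2]<580)&(P[:,3]>-50)&(P[:,3]<-5)]
# cross-section profile at mid: y vs max z
for y in range(-48,-6,2):
    Q=P[(abs(P[:,3]-y)<1)]
    if len(Q): print(y,len(Q),np.percentile(Q[:,4],[10,50,90]).round(1),Q[:,2].min().round(1),Q[:,2].max().round(1))
# probe features
s,M=where(); p=s["eef_pos"]
for n,u,v,z in [("handle end",311,40,None),("handle/neck",311,210,None),("neck/shank",310,293,None),("handle mid",311,170,None),("shank",310,330,None)]:
    q=dep(c,u,v); print(n,q.round(1),(M.T@(q-p)).round(1))
E
```

```text
R outer far [572.1  -9.7  82. ] [588.9  15.3   9.4]
R outer near [552.9 -11.9  82. ] [564.9  12.8   8.5]
R lip far [574.5 -22.4  67.5] [587.6  -6.    9.6]
R lip near [554.6 -24.1  67.5] [554.9 -23.5  65.2]
L outer near [555.  -45.4  82. ] [559.  -40.2  58.2]
L outer far [573.9 -43.6  82. ] [574.3 -43.2  80.2]
L lip near [556.1 -32.8  67.5] [555.3 -34.   72.4]
L lip far [571.4 -31.1  67.5] [570.8 -31.9  70.4]
base nl [531.5 -73.5  10. ] [531.7 -73.2   7. ]
base nr [527.7  14.9  10. ] [528.3  18.7  -0.9]
base fr [596.   18.4  10. ] [ 5.985e+02  2.200e+01 -1.000e-01]
base fl [600.1 -69.5  10. ] [600.7 -69.2   7.6]
-48 65 [33.3 35.4 37.1] 556.0 574.1
-46 80 [38.1 40.9 43.6] 555.7 573.7
-44 138 [44.3 49.1 80.3] 554.7 574.1
-42 153 [50.4 55.  80.6] 554.7 574.7
-40 110 [55.3 61.9 78.9] 554.5 574.3
-38 67 [49.5 76.2 77.3] 554.2 574.0
-36 64 [34.4 73.8 75.4] 554.6 574.2
-34 93 [34.5 71.1 73.1] 554.2 573.9
-32 60 [46.  69.9 71.1] 554.1 574.2
-30 21 [36.9 51.8 55.7] 553.9 556.1
-28 34 [41.6 55.2 56.1] 553.9 573.3
-26 73 [43.1 54.9 56.3] 553.7 573.4
-24 129 [54.2 56.4 70.1] 553.7 573.4
-22 139 [54.6 70.1 72.1] 553.7 573.6
-20 89 [71.5 73.2 74.5] 553.5 573.5
-18 99 [73.1 74.9 76.9] 553.4 573.4
-16 108 [33.3 77.  78.3] 553.3 573.2
-14 117 [33.6 78.9 80.3] 553.3 573.1
-12 79 [33.4 79.6 80.9] 553.4 572.8
-10 21 [32.3 78.6 79.7] 554.0 572.6
-8 6 [33.4 36.7 39.1] 553.9 558.4
t 10.88 tcp [ 588.8 -103.6  187.2] yaw z -177.58 tilt [-0.001 -1.     0.001] F [-0.3 -0.4 -1.3] w 13.8 j [ 0.57  0.66 -0.73  1.68  0.51  1.    1.27]
handle end [ 4.343e+02 -1.098e+02  4.000e-01] [  0.6 187.  154.5]
handle/neck [ 538.7 -105.5  213.2] [  0.2 -25.9  50.2]
neck/shank [ 575.7 -104.3  211.8] [ -0.2 -24.6  13.1]
handle mid [ 522.8 -106.2  212.5] [  0.2 -25.2  66.1]
shank [ 593.2 -103.5  212.8] [ -0.1 -25.6  -4.3]
```

Request:
arm_command(
  deltas=[
    [[2, 0, -0.25], [0, -0.004, 0], -1],
    [[3, 0, -0.5], [0, 0, 0], -1],
    [[2, 0, -0.25], [0, 0, 0], -1],
    [[0.72, 0, 0], [0, 0, 0], -1],
    [[0, 2, 0], [0, 0, 0], -1],
    [[0, 3, 0], [0, 0, 0], -1],
    [[0, 2.2, 0], [0, 0, 0], -1],
    [[0, 1, 0], [0, 0, 0], -1],
    [[0, 0, 0], [0, 0, 0], -1],
    [[0, 0, 0], [0, 0, 0], -1],
  ],
)

```text
clock: 12.12
eef_pos: [596.2, -23.5, 106.6]
tool_rot: [-0.487, 0.488, 0.512, -0.512]
force: [-0.4, 0.7, -1.1]
grip_width: 13.7
```

```bash
python3 - <<'E'
from h import *
s,M=where(); c=snap("wrist","8"); s,M=where()
p=s["eef_pos"]; a=p+M@[0,-18.7,31.5]; print("origin at",a.round(1),"rel clip",(a-[563.8,-27.4,62]).round(1))
c=snap("side","8"); crop(c,240,220,110,110,6,"pics/s8c.png")
E
```

```text
t 12.12 tcp [596.2 -23.5 106.6] yaw z -177.2 tilt [-0.    -1.    -0.002] F [-0.4  0.7 -1.1] w 13.7 j [ 0.39  0.76 -0.66  1.75  0.6   0.84  1.07]
t 12.18 tcp [596.2 -23.4 106.7] yaw z -177.19 tilt [-0.    -1.    -0.002] F [ 0.3 -0.7 -1.3] w 13.6 j [ 0.39  0.75 -0.66  1.75  0.6   0.84  1.07]
origin at [564.7 -25.  125.3] rel clip [ 0.9  2.4 63.3]
```

View pics/wrist8.png

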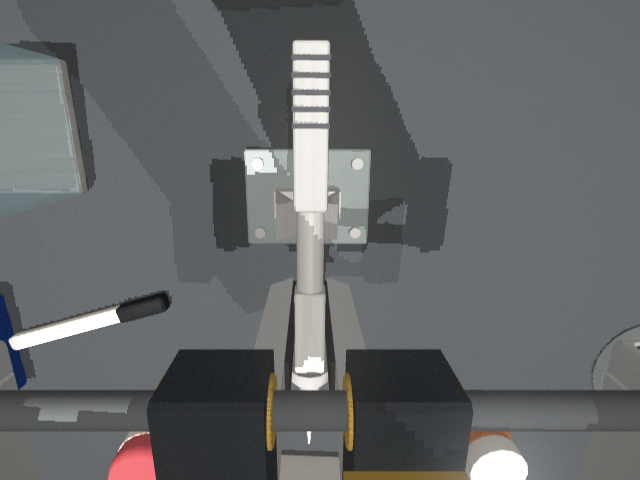

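View pics/s8c.png

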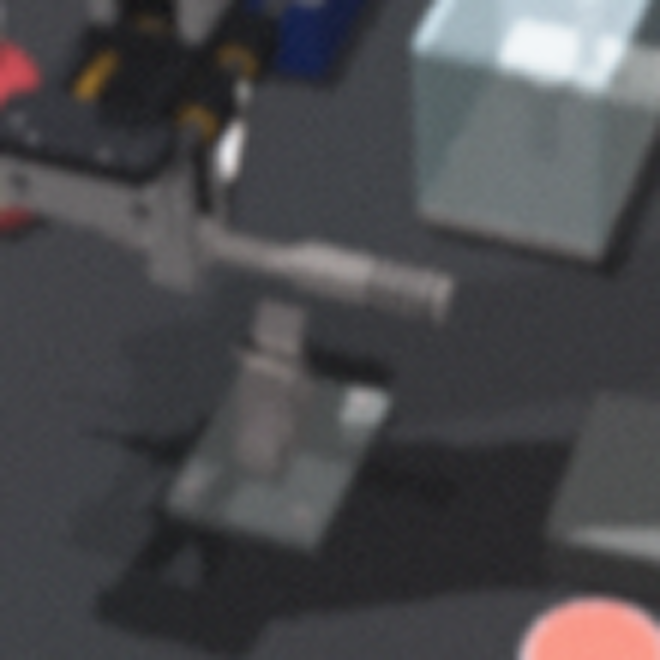

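Request:
arm_command(
  deltas=[
    [[-0.22, 1, 0.08], [0, 0, 0], -1],
    [[0, 1.5, 0], [0, 0, 0], -1],
    [[0, 1.2, 0], [0, 0, 0], -1],
    [[0, 0.6, 0], [0, 0, 0], -1],
    [[0, 0, 0], [0, 0, 0], -1],
    [[0, 0, 0], [0, 0, 0], -1],
  ],
)

```text
clock: 12.98
eef_pos: [595.1, -25.5, 63.0]
tool_rot: [-0.487, 0.488, 0.512, -0.512]
force: [-0.3, 0.3, -1.2]
grip_width: 13.3
```

```bash
python3 - <<'E'
from h import *
s,M=where(); c=snap("wrist","9"); s,M=where()
p=s["eef_pos"]; a=p+M@[0,-18.7,31.5]; print("origin at",a.round(1),"rel clip",(a-[563.8,-27.4,62]).round(1))
crop(c,200,120,220,180,3.5,"pics/w9c.png")
E
```

```text
t 12.97 tcp [595.1 -25.5  63. ] yaw z -177.18 tilt [ 0.    -1.    -0.001] F [-0.3  0.3 -1.2] w 13.3 j [ 0.37  0.81 -0.62  1.78  0.65  0.76  1.03]
t 13.03 tcp [595.2 -25.6  63.1] yaw z -177.18 tilt [ 0.    -1.    -0.001] F [ 0.3 -0.6 -0.8] w 13.9 j [ 0.37  0.81 -0.62  1.78  0.65  0.76  1.03]
origin at [563.7 -27.1  81.8] rel clip [-0.1  0.3 19.8]
```

View pics/w9c.png

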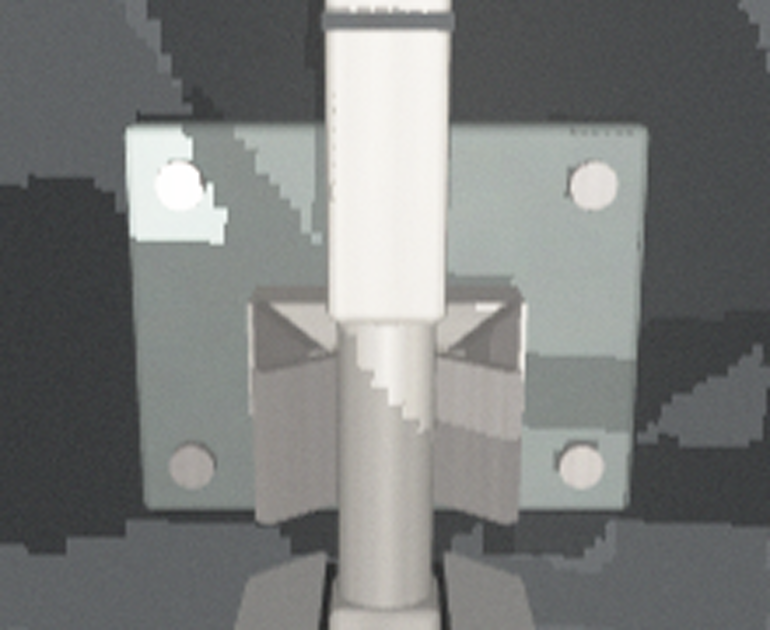

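Request:
arm_command(
  deltas=[
    [[0, 0.6, 0], [0, 0, 0], -1],
    [[0, 0.4, 0], [0, 0, 0], -1],
    [[0, 0.3, 0], [0, 0, 0], -1],
    [[0, 0.3, 0], [0, 0, 0], -1],
    [[0, 0.2, 0], [0, 0, 0], -1],
    [[0, 0.2, 0], [0, 0, 0], -1],
    [[0, 0, 0], [0, 0, 0], -1],
  ],
)

```text
clock: 13.9
eef_pos: [594.6, -25.6, 42.5]
tool_rot: [0.488, -0.487, -0.512, 0.512]
force: [0.0, 0.5, -1.2]
grip_width: 13.8
```

```bash
cat >> h.py <<'E'
def probe_in_tool(c,s,M,pts):
    for u,v in pts:
        q=dep(c,u,v); print((u,v),"world",q.round(1),"tool",(M.T@(q-s["eef_pos"])).round(1))
E
python3 - <<'E'
from h import *
s,M=where(); c=snap("wrist","10"); s,M=where()
p=s["eef_pos"]; a=p+M@[0,-18.7,31.5]; print("origin at",a.round(1),"rel clip",(a-[563.8,-27.4,62]).round(1))
probe_in_tool(c,s,M,[(310,80),(311,130),(311,180),(310,250),(310,330)])
E
```

```text
t 13.9 tcp [594.6 -25.6  42.5] yaw z -177.18 tilt [ 0. -1.  0.] F [ 0.   0.5 -1.2] w 13.8 j [ 0.36  0.84 -0.59  1.79  0.67  0.73  1.01]
t 13.95 tcp [594.6 -25.6  42.6] yaw z -177.18 tilt [ 0. -1.  0.] F [ 0.5  0.3 -0.7] w 13.9 j [ 0.36  0.84 -0.59  1.79  0.67  0.73  1.01]
origin at [563.2 -27.2  61.3] rel clip [-0.6  0.2 -0.7]
(310, 80) world [495.6 -30.9  68.3] tool [ -0.3 -25.7  99.1]
(311, 130) world [513.4 -29.6  69. ] tool [  0.  -26.4  81.3]
(311, 180) world [532.4 -28.6  68.7] tool [  0.1 -26.1  62.3]
(310, 250) world [561.8 -27.6  67.6] tool [ -0.3 -25.   32.9]
(310, 330) world [598.8 -25.8  68.4] tool [ -0.3 -25.8  -4.2]
```

View pics/wrist10.png

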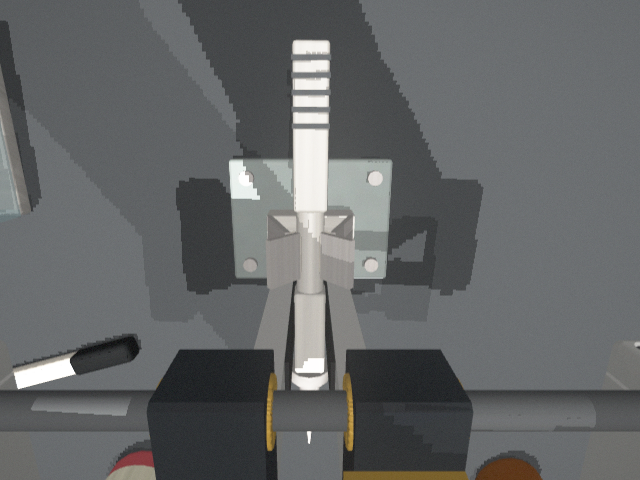

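Request:
arm_command(
  deltas=[
    [[0, 0, 0], [0, 0, 0], 0],
    [[0, 0, 0], [0, 0, 0], 0],
    [[0, 0, 0], [0, 0, 0], 0],
    [[0, 0, 0], [0, 0, 0], 0],
    [[0, 0, 0], [0, 0, 0], 0],
    [[0, 0, 0], [0, 0, 0], 0],
    [[0, 0, 0], [0, 0, 0], 0],
  ],
)

```text
clock: 14.82
eef_pos: [594.8, -25.7, 42.7]
tool_rot: [-0.488, 0.488, 0.512, -0.512]
force: [0.1, -0.4, -0.3]
grip_width: 47.2
```

```bash
python3 - <<'E'
from h import *
s,M=where(); c=snap("wrist","11")
probe_in_tool(c,s,M,[(310,80),(311,130),(311,180),(310,250),(310,330)])
E
```

```text
t 14.82 tcp [594.8 -25.7  42.7] yaw z -177.18 tilt [ 0. -1. -0.] F [ 0.1 -0.4 -0.3] w 47.2 j [ 0.36  0.84 -0.59  1.79  0.67  0.73  1.01]
(310, 80) world [495.7 -30.9  67.5] tool [ -0.4 -24.8  99.2]
(311, 130) world [513.6 -29.7  67.2] tool [ -0.  -24.5  81.3]
(311, 180) world [532.6 -28.7  68.7] tool [  0.  -26.   62.3]
(310, 250) world [562.2 -27.7  67.1] tool [ -0.4 -24.4  32.7]
(310, 330) world [598.9 -25.8  68.7] tool [ -0.4 -26.1  -4.1]
```

View pics/wrist11.png

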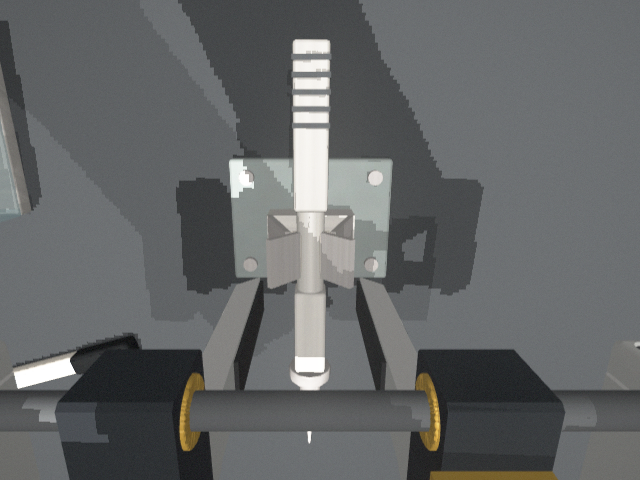

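Request:
arm_command(
  deltas=[
    [[0, -2, 0], [0, 0, 0], 0],
    [[0, -3, 0], [0, 0, 0], 0],
    [[0, -3, 0], [0, 0, 0], 0],
    [[0, -1, 2], [0, 0.1, 0], 0],
    [[0, 0, 0], [0, 0.18, 0], 0],
    [[0, 0, 0], [0, 0.18, 0], 0],
    [[0, 0, 0], [0, 0.18, 0], 0],
    [[0, 0, 0], [0, 0.18, 0], 0],
    [[0, 0, 0], [0, 0.18, 0], 0],
    [[0, 0, 0], [0, 0.18, 0], 0],
    [[0, 0, 0], [0, 0.18, 0], 0],
    [[0, 0, 0], [0, 0.18, 0], 0],
  ],
)

```text
clock: 16.38
eef_pos: [575.3, -26.1, 134.2]
tool_rot: [0.707, -0.706, -0.027, 0.026]
force: [0.6, -0.1, -0.1]
grip_width: 46.9
```

Request:
arm_command(
  deltas=[
    [[0, 0, 0], [0, 0.18, 0], 0],
    [[0, 0, 0], [0, 0.18, 0], 0],
    [[0, 0, 0], [0, 0.18, 0], 0],
    [[0, 0, 0], [0, 0.18, 0], 0],
    [[0, 0, 0], [0, 0.18, 0], 0],
    [[0, 0, 0], [0, 0.18, 0], 0],
    [[0, 0, 0], [0, 0.18, 0], 0],
    [[0, 0, 0], [0, 0.18, 0], 0],
    [[0, 0, 0], [0, 0.16, 0], 0],
    [[0, 0, 0], [0, 0, 0], 0],
  ],
)

```text
clock: 17.62
eef_pos: [575.2, -25.7, 133.7]
tool_rot: [0.514, -0.513, 0.486, -0.486]
force: [-0.0, 0.2, -0.4]
grip_width: 47.2
```

```bash
python3 - <<'E'
from h import *
s,M=where(); print(M.T@(np.array([532.2,-28.7,43])-s["eef_pos"]))
E
```

```text
t 17.62 tcp [575.2 -25.7 133.7] yaw z 3.06 tilt [-0.001 -1.     0.001] F [-0.   0.2 -0.4] w 47.2 j [-0.13  0.62  0.2   1.81 -0.17  0.73 -1.36]
[  0.76054243  90.62194028 -43.23127698]
```

Request:
arm_command(
  deltas=[
    [[0.04, 0, -1.3], [0, 0, 0], 0],
    [[0.04, 0, -2], [0, 0, 0], 0],
    [[0, 0, -1], [0, 0, 0], 0],
    [[0, 1, 0], [0, 0, 0], 0],
    [[0, 2, 0], [0, 0, 0], 0],
    [[0, 1, 0], [0, 0, 0], 0],
    [[0, 0, 0], [0, 0, 0], 0],
    [[0, 0, 0], [0, 0, 0], 0],
  ],
)

```text
clock: 18.62
eef_pos: [532.4, -29.7, 92.9]
tool_rot: [0.513, -0.512, 0.487, -0.487]
force: [0.1, -0.1, 0.1]
grip_width: 47.1
```

```bash
python3 - <<'E'
from h import *
c=snap("wrist","12"); s,M=where();  print(M.T@(np.array([532.2,-28.7,43])-s["eef_pos"]))
print(proj(c,s["eef_pos"]))
E
```

```text
t 18.68 tcp [532.4 -29.7  93.1] yaw z 2.91 tilt [ 0.    -1.     0.001] F [ 1.3 -0.   0.4] w 46.9 j [-0.11  0.63  0.18  1.95 -0.19  0.57 -1.33]
[-1.02281029 50.05801877 -0.22828782]
[308.28069766 294.35326021]
```

View pics/wrist12.png

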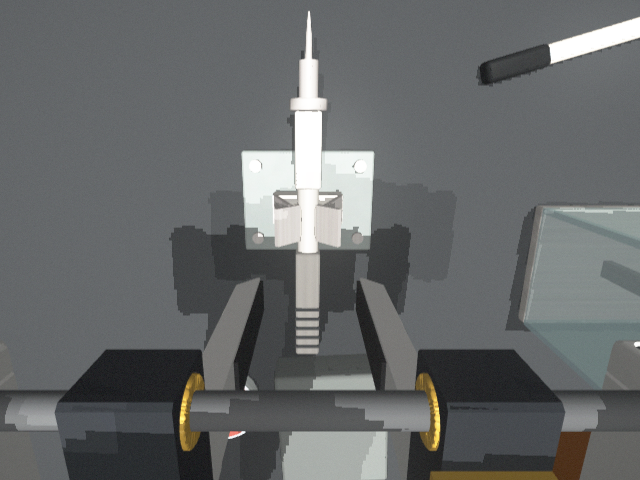

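Request:
arm_command(
  deltas=[
    [[-0.06, 1.5, 0], [0, 0, 0], 0],
    [[0, 2, 0], [0, 0, 0], 0],
    [[0, 1.2, 0], [0, 0, 0], 0],
    [[0, 0.3, 0], [0, 0, 0], 0],
    [[0, 0, 0], [0, 0, 0], 0],
    [[0, 0, 0], [0, 0, 0], 0],
  ],
)

```text
clock: 19.42
eef_pos: [532.3, -29.1, 43.2]
tool_rot: [0.513, -0.512, 0.487, -0.487]
force: [0.1, 0.8, -0.3]
grip_width: 47.0
```

```bash
python3 - <<'E'
from h import *
c=snap("wrist","13"); s,M=where();  print(M.T@(np.array([532.2,-28.7,43])-s["eef_pos"]))
print(proj(c,s["eef_pos"])); crop(c,200,100,220,260,2.3,"pics/w13c.png")
E
```

```text
t 19.48 tcp [532.4 -29.1  43.2] yaw z 2.91 tilt [ 0.    -1.     0.001] F [-0.8  0.1  1.2] w 47.1 j [-0.09  0.71  0.14  1.98 -0.21  0.46 -1.31]
[-0.40307931  0.22083498 -0.14504285]
[308.27642903 294.29309966]
```

View pics/w13c.png

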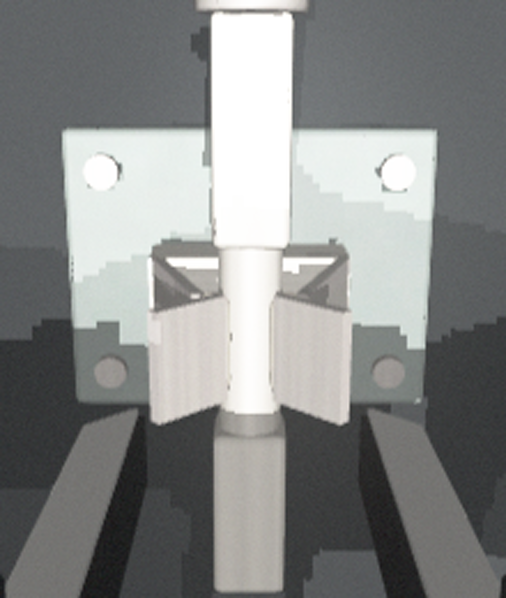

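Request:
arm_command(
  deltas=[
    [[0, 0, 0], [0, 0, 0], -1],
    [[0, 0, 0], [0, 0, 0], -1],
    [[0, 0, 0], [0, 0, 0], -1],
    [[0, 0, 0], [0, 0, 0], -1],
    [[0, 0, 0], [0, 0, 0], -1],
    [[0, 0, 0], [0, 0, 0], -1],
    [[0, 0, 0], [0, 0, 0], -1],
    [[0, 0, 0], [0, 0, 0], -1],
    [[0, 0, 0], [0, 0, 0], -1],
  ],
)

```text
clock: 20.6
eef_pos: [531.8, -28.9, 42.7]
tool_rot: [0.513, -0.513, 0.487, -0.487]
force: [-0.2, 1.5, 1.2]
grip_width: 13.7
```

Request:
arm_command(
  deltas=[
    [[0, -0.4, 0], [0, 0, 0], -1],
    [[0, -0.4, 0], [0, 0, 0], -1],
    [[0, -0.4, 0], [0, 0, 0], -1],
    [[0, -0.4, 0], [0, 0, 0], -1],
    [[0, -0.6, 0], [0, 0, 0], -1],
    [[0, -0.8, 0], [0, 0, 0], -1],
    [[0, -1.0, 0], [0, 0, 0], -1],
    [[0, 0, 0], [0, 0, 0], -1],
    [[0, 0, 0], [0, 0, 0], -1],
  ],
)

```text
clock: 21.72
eef_pos: [531.8, -29.1, 82.7]
tool_rot: [0.513, -0.513, 0.487, -0.487]
force: [0.9, -0.1, -1.2]
grip_width: 13.7
```

```bash
python3 - <<'E'
from h import *
c=snap("wrist","14"); s,M=where()
c2=snap("side","14"); crop(c2,240,200,110,110,6,"pics/s14c.png")
E
```

```text
t 21.77 tcp [531.7 -29.1  82.5] yaw z 2.91 tilt [-0. -1. -0.] F [ 0.7  1.1 -1.7] w 13.5 j [-0.11  0.65  0.17  1.96 -0.2   0.55 -1.33]
```

View pics/wrist14.png

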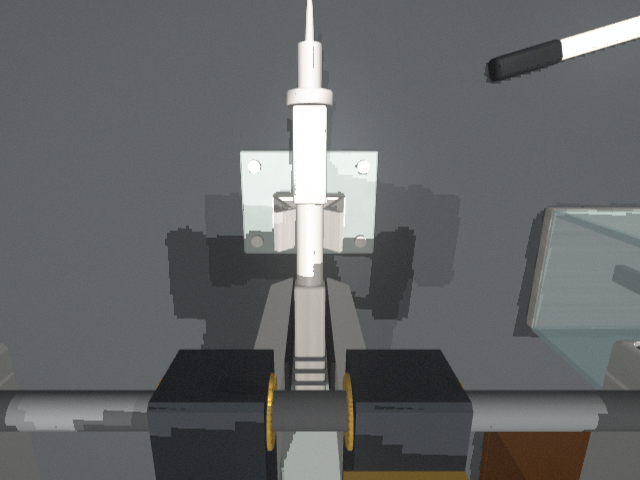

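View pics/s14c.png

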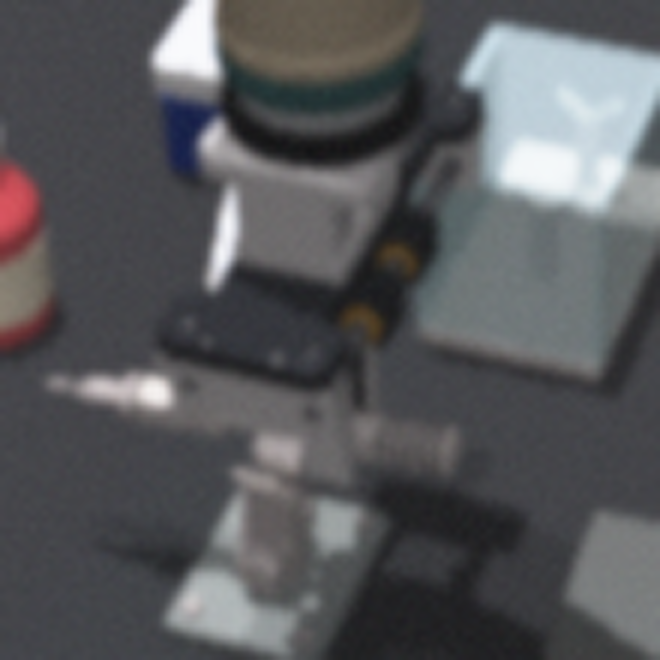

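Freed. Check the probe's attitude in the hand.

```bash
python3 - <<'E'
from h import *
c=load("wrist14"); s,M=where()
probe_in_tool(c,s,M,[(309,12),(309,50),(309,70),(310,98),(309,110),(309,150),(309,195),(310,240),(310,290),(310,350)])
t=load("top0"); s0=load("side0")
# stand from head top (side cam)
f=lambda x,y,z:(ray(s0,170+x/6,380+y/6,z).round(1), dep(s0,170+x/6,380+y/6).round(1))
for n,x,y,z in [("head far-L",302,46,126),("far-R",495,138,126),("near-R",280,478,126),("near-L",72,368,126),("base cornerL",418,66,10),("base corner R",662,175,10)]: print(n,*f(x,y,z))
crop(c,270,0,80,130,5,"pics/w14c.png")
E
```

```text
t 21.82 tcp [531.6 -29.   82.4] yaw z 2.91 tilt [-0.    -1.    -0.001] F [ 0.3  0.6 -1.1] w 13.5 j [-0.11  0.65  0.17  1.96 -0.2   0.55 -1.33]
(309, 12) world [656.2 -23.2  91.4] tool [  0.5  -9.  124.7]
(309, 50) world [641.9 -23.9  95.5] tool [  0.5 -13.1 110.4]
(309, 70) world [634.6 -24.3  96. ] tool [  0.5 -13.6 103.1]
(310, 98) world [623.8 -25.2 102.2] tool [  0.8 -19.8  92.2]
(309, 110) world [619.4 -25.  100.3] tool [  0.5 -17.9  87.8]
(309, 150) world [603.9 -25.8 100.8] tool [  0.4 -18.4  72.3]
(309, 195) world [585.9 -26.7 103.3] tool [  0.4 -20.9  54.3]
(310, 240) world [566.6 -28.1 103.6] tool [  0.8 -21.2  34.9]
(310, 290) world [544.3 -29.2 105.6] tool [  0.8 -23.2  12.6]
(310, 350) world [516.9 -30.6 109.6] tool [  0.8 -27.2 -14.8]
head far-L [526.1 323.3 126. ] [525.1 324.3 128.1]
far-R [455.1 328.8 126. ] [456.6 326.9 121.9]
near-R [461.2 441.  126. ] [464.  438.6 118.7]
near-L [532.7 436.  126. ] [533.6 435.3 124. ]
base cornerL [537.2 259.5  10. ] [538.1 258.4   7.8]
base corner R [437.9 265.3  10. ] [439.3 263.1   5.6]
```

View pics/w14c.png

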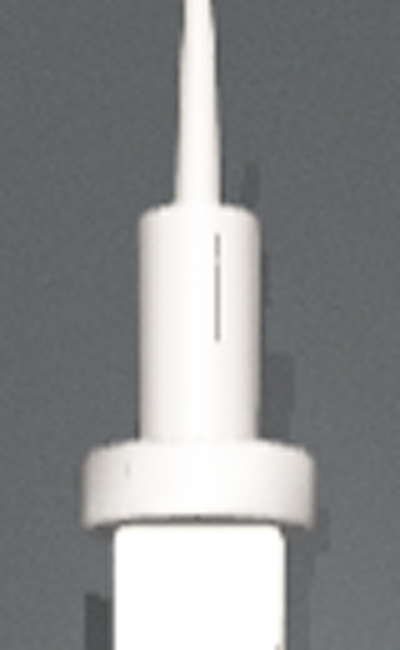

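Request:
arm_command(
  deltas=[
    [[0, -2, 0], [0, 0, 0], -1],
    [[0, -3, 0], [0, 0, 0], -1],
    [[0, -3, 0], [0, 0, 0], -1],
    [[0, -0.7, 0], [0, -0.164, 0], -1],
    [[0, 0, 0], [0, -0.164, 0], -1],
    [[0, 0, 0], [0, -0.164, 0], -1],
    [[0, 0, 0], [0, -0.164, 0], -1],
    [[0, 0, 0], [0, -0.164, 0], -1],
    [[0, 0, 0], [0, -0.164, 0], -1],
    [[0, 0, 0], [0, -0.164, 0], -1],
    [[0, 0, 0], [0, -0.164, 0], -1],
    [[0, 0, 0], [0, -0.152, 0], -1],
  ],
)

```text
clock: 23.32
eef_pos: [531.6, -29.2, 169.3]
tool_rot: [-0.707, 0.707, -0.018, 0.018]
force: [-0.2, -0.1, -1.0]
grip_width: 13.7
```

Request:
arm_command(
  deltas=[
    [[-0.5, 0, 1.6], [0, 0, 0], -1],
    [[-1, 0, 3.2], [0, 0, 0], -1],
    [[-1, 0, 3.2], [0, 0, 0], -1],
    [[-1, 0, 3.2], [0, 0, 0], -1],
    [[-1, 0, 3.2], [0, 0, 0], -1],
    [[-1, 0, 3.2], [0, 0, 0], -1],
    [[-0.5, 0, 1.6], [0, 0, 0], -1],
    [[0, 0, 0], [0.044, 0, 0], -1],
    [[0, 0, 0], [0.044, 0, 0], -1],
    [[0, 0, 0], [0, 0, 0], -1],
  ],
)

```text
clock: 24.58
eef_pos: [482.6, 164.5, 169.5]
tool_rot: [0.737, -0.675, 0.021, -0.022]
force: [0.9, 1.0, -1.4]
grip_width: 13.7
```

```bash
python3 - <<'E'
from h import *
c=snap("wrist","15"); s,M=where(); np.savez("pics/pose15.npz",p=s["eef_pos"],M=M)
c=snap("top","15");c=snap("side","15")
E
```

```text
t 24.62 tcp [482.7 165.3 169.6] yaw z 86.64 tilt [-0.    -0.996  0.087] F [ 0.9  0.4 -0.2] w 13.7 j [-0.14  0.48 -0.27  1.97  0.07  0.68 -0.48]
```

View pics/wrist15.png

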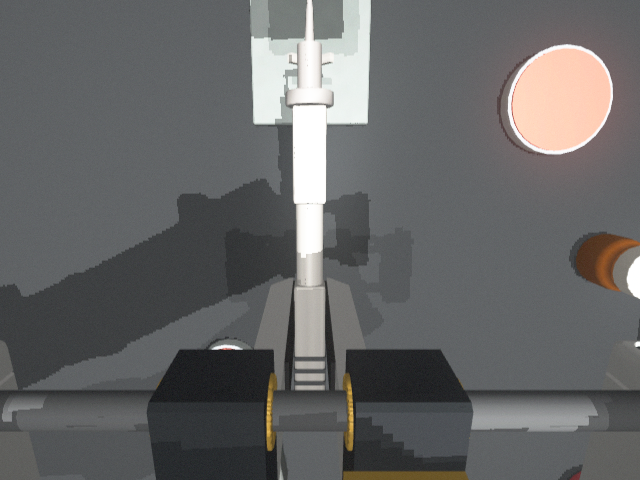

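View pics/side15.png

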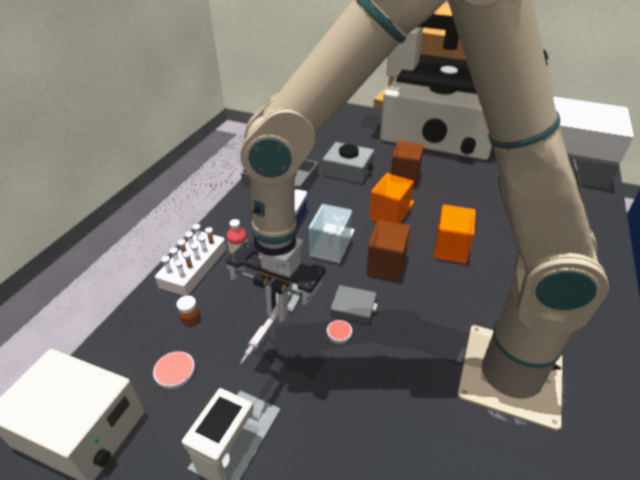

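Request:
arm_command(
  deltas=[
    [[-2, 0, 2.5], [0, 0, 0], -1],
    [[-2.5, 0, 3], [0, 0, 0], -1],
    [[-2, 0, 2.5], [0, 0, 0], -1],
    [[0, 0, 0], [0, 0, 0], -1],
    [[0, 0, 0], [0, 0, 0], -1],
    [[0, 0, 0], [0, 0, 0], -1],
  ],
)

```text
clock: 25.48
eef_pos: [423.0, 248.2, 176.6]
tool_rot: [0.737, -0.675, 0.02, -0.021]
force: [-1.3, 0.0, -1.3]
grip_width: 13.9
```

```bash
python3 - <<'E'
from h import *
c=load("wrist15"); z=np.load("pics/pose15.npz"); s={"eef_pos":z["p"]}
probe_in_tool(c,s,z["M"],[(309,115),(309,150),(309,195),(310,320),(310,350)])
c=snap("wrist","16"); s,M=where(); np.savez("pics/pose16.npz",p=s["eef_pos"],M=M)
E
```

```text
(309, 115) world [486.9 248.4 193.5] tool [ -0.7 -16.6  85. ]
(309, 150) world [486.  234.7 195. ] tool [ -0.7 -19.3  71.4]
(309, 195) world [484.9 216.6 194.7] tool [ -0.8 -20.6  53.3]
(310, 320) world [482.  161.3 194.4] tool [ -0.4 -25.1  -1.8]
(310, 350) world [481.2 147.3 195.2] tool [ -0.5 -27.1 -15.7]
t 25.52 tcp [423.  248.3 176.6] yaw z 86.68 tilt [ 0.    -0.996  0.087] F [-1.   0.3 -0.9] w 13.7 j [-0.34  0.43 -0.26  2.03  0.07  0.65 -0.69]
```

View pics/wrist16.png

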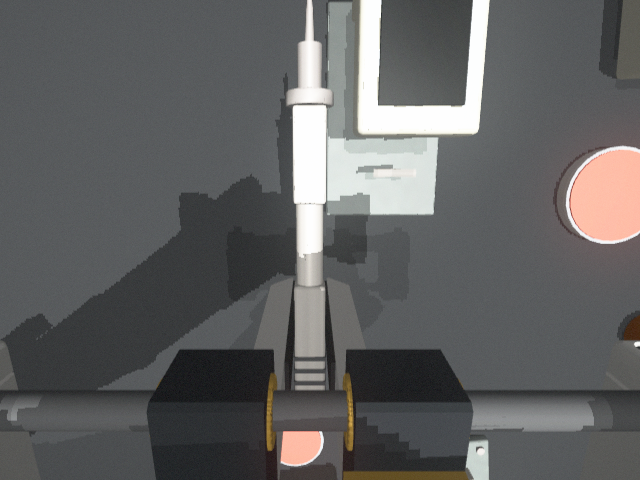

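```bash
python3 - <<'E'
from h import *
c=load("wrist16"); crop(c,320,60,180,170,4.4,"pics/w16c.png")
E
```

```text
(no output)
```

View pics/w16c.png

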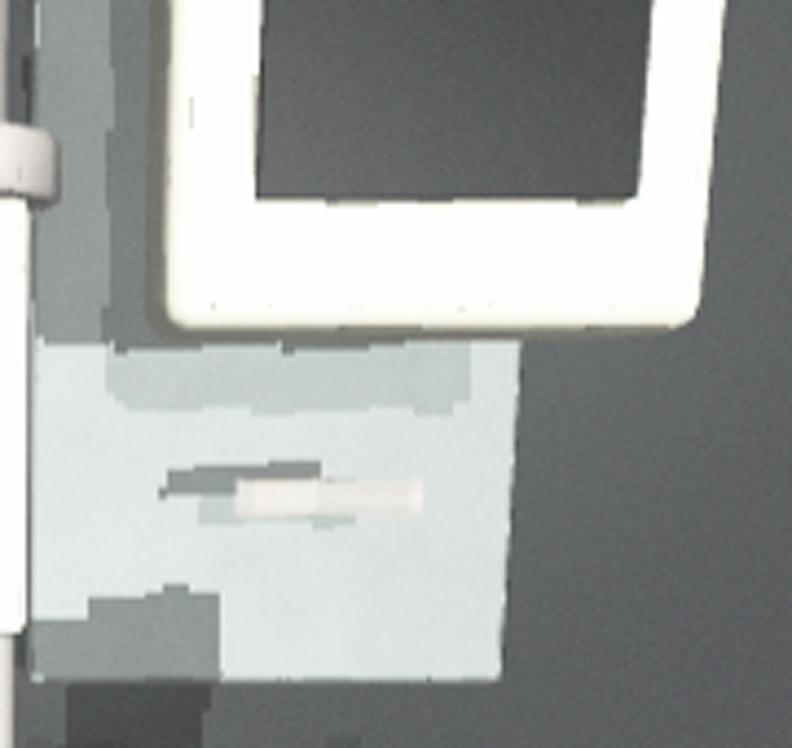

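```bash
python3 - <<'E'
from h import *
c=load("wrist16")
P=np.array([[u,v,*dep(c,u,v)] for v in range(158,186) for u in range(355,430)])
Q=P[P[:,4]>40]; print(len(Q),Q[:,2:].min(0).round(1),Q[:,2:].max(0).round(1))
for x in np.arange(460,520,2.):
    q=Q[abs(Q[:,2]-x)<1]
    if len(q): print(x,len(q),np.percentile(q[:,4],[10,50,90]).round(1),np.percentile(q[:,3],[5,50,95]).round(1))
S=320; 
f=lambda x,y,z:ray(c,320+x/4.4,60+y/4.4,z).round(1)
print("head near edge",f(170,326,126),f(700,326,126), "L side",f(168,100,126),"R side",f(716,100,126))
print("base",f(34,681,10),f(498,681,10),f(520,345,10))
H=np.array([[*dep(c,u,v)] for v in range(70,134) for u in range(350,485)]); H=H[H[:,2]>118]
m=H[:,:2]; r=cv2.minAreaRect(m.astype(np.float32)); print(r, np.median(H[:,2]))
print(cv2.boxPoints(r))
E
```

```text
350 [426.3 297.7  52.1] [506.6 313.6 361.6]
474.0 6 [63.5 64.3 64.7] [299.6 300.6 302.4]
476.0 27 [63.4 65.3 66.2] [299.5 302.5 304.8]
478.0 18 [62.9 65.3 66.5] [299.4 302.4 305.3]
480.0 18 [60.9 63.1 65.2] [299.8 302.6 305.2]
482.0 16 [60.5 61.5 63. ] [299.8 302.5 305.1]
484.0 17 [59.2 60.2 61.1] [299.6 302.7 305. ]
486.0 16 [56.8 57.8 58.4] [299.5 302.1 304.8]
488.0 16 [55.  56.  56.5] [299.3 301.6 304.7]
490.0 20 [52.8 53.8 54.5] [299.  301.4 304.5]
492.0 25 [52.7 54.4 55.6] [299.  302.1 304.4]
494.0 26 [54.7 56.5 57.7] [298.9 301.6 304.3]
496.0 24 [57.1 58.3 59.8] [298.9 301.5 304.2]
498.0 24 [59.1 60.1 61.3] [298.8 301.5 304.2]
500.0 29 [60.9 62.  63.9] [299.1 301.7 304. ]
502.0 28 [62.9 64.3 65.2] [298.  300.6 303.7]
504.0 19 [64.8 66.2 66.9] [297.9 300.9 303.2]
506.0 14 [63.3 64.3 65.3] [297.8 300.4 302.5]
head near edge [456.3 328.1 126. ] [527.5 324.  126. ] L side [457.  356.8 126. ] R side [528.8 352.6 126. ]
base [440.2 265.1  10. ] [537.2 259.4  10. ] [541.3 327.5  10. ]
((477.39569091796875, 343.18304443359375), (108.24778747558594, 47.50248718261719), 6.387973785400391) 125.82576395845211
[[420.96527 360.76498]
 [426.25043 313.5574 ]
 [533.8261  325.6011 ]
 [528.54095 372.8087 ]]
```

```bash
python3 - <<'E'
from h import *
c=load("wrist16"); crop(c,270,80,80,110,7,"pics/w16a.png"); crop(c,270,190,80,110,7,"pics/w16b.png")
a=cv2.imread("pics/w16a.png"); b=cv2.imread("pics/w16b.png"); cv2.imwrite("pics/w16ab.png",cv2.resize(np.hstack([a,b]),None,fx=.7,fy=.7))
E
```

```text
(no output)
```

View pics/w16ab.png

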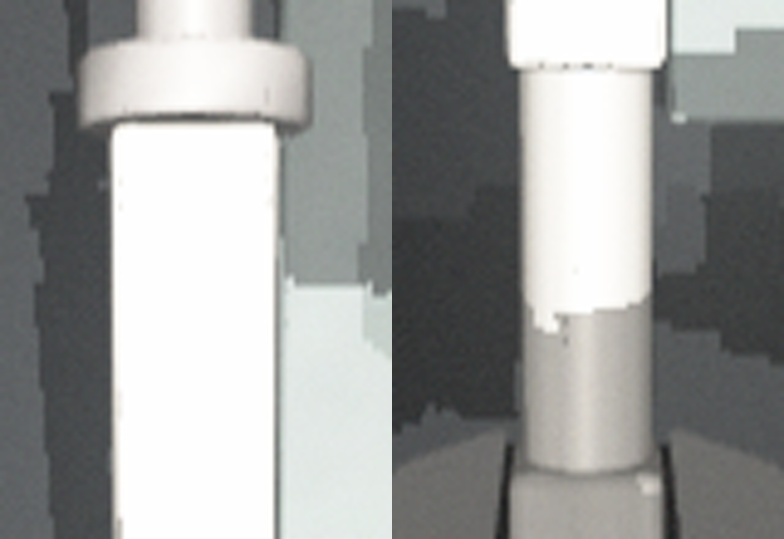

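```bash
python3 - <<'E'
from h import *
c=load("wrist16"); z=np.load("pics/pose16.npz"); p=z["p"]
d=np.array([.0576,.9983,0]); n=np.array([.9983,-.0576,0])
print("median top z",np.median([dep(c,309,v)[2] for v in list(range(110,200))]),np.median([dep(c,310,v)[2] for v in range(290,350)]))
for v,x in((104.9,58),(203.7,18),(286.3,-18)):
    q=ray(c,309.3,v,p[2]+25); print(q.round(1),"implied origin along rel TCP",((q-p)@d-x).round(1),"lat",((q-p)@n).round(1))
E
```

```text
median top z 201.08045593879848 201.54072062745522
[427.5 335.8 201.6] implied origin along rel TCP 29.6 lat -0.5
[425.2 296.6 201.6] implied origin along rel TCP 30.4 lat -0.6
[423.1 260.6 201.6] implied origin along rel TCP 30.4 lat -0.6
```

Request:
arm_command(
  deltas=[
    [[2, -0.2, -2.4], [0, 0, 0], -1],
    [[2.5, -0.28, -2.95], [0, 0, 0], -1],
    [[2, -0.2, -2.4], [0, 0, 0], -1],
    [[0, 1.5, -0.13], [0, 0, 0], -1],
    [[0, 2.5, -0.22], [0, 0, 0], -1],
    [[0, 2.5, -0.22], [0, 0, 0], -1],
    [[0, 2.5, -0.22], [0, 0, 0], -1],
    [[0, 1.5, -0.13], [0, 0, 0], -1],
    [[0, 1, -0.09], [0, 0, 0], -1],
    [[0, 0, 0], [0, 0, 0], -1],
    [[0, 0, 0], [0, 0, 0], -1],
    [[0, 0, 0], [0, 0, 0], -1],
  ],
)

```text
clock: 27.02
eef_pos: [483.4, 168.1, 61.9]
tool_rot: [0.737, -0.675, 0.018, -0.021]
force: [-0.5, 0.1, -0.6]
grip_width: 13.6
```

```bash
python3 - <<'E'
from h import *
c=snap("wrist","17"); s,M=where(); p=s["eef_pos"]
d=np.array([.0576,.9983,0]); n=np.array([.9983,-.0576,0])
print("top z",np.median([dep(c,309,v)[2] for v in list(range(110,200))]),np.median([dep(c,310,v)[2] for v in range(290,350)]))
r=np.array([490.0,281.7,44.3])-p; print("to home: along",r@d,"lat",r@n,"z",r[2])
c=snap("side","17"); crop(c,170,330,150,140,5,"pics/s17c.png")
E
```

```text
t 27.07 tcp [483.3 168.1  61.8] yaw z 86.8 tilt [ 0.001 -0.996  0.088] F [ 0.4 -0.6 -1.3] w 13.6 j [-0.19  0.65 -0.21  2.05  0.12  0.41 -0.52]
top z 86.39658782053729 86.8441255335092
to home: along 113.837609728436 lat 0.17391304045814437 z -17.522925716612676
```

View pics/wrist17.png

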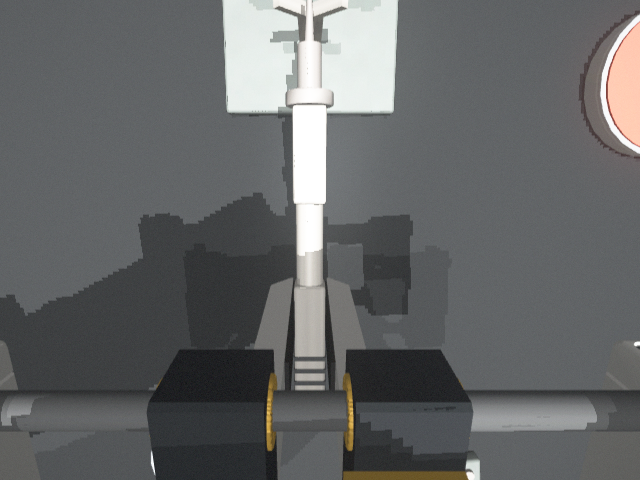

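View pics/s17c.png

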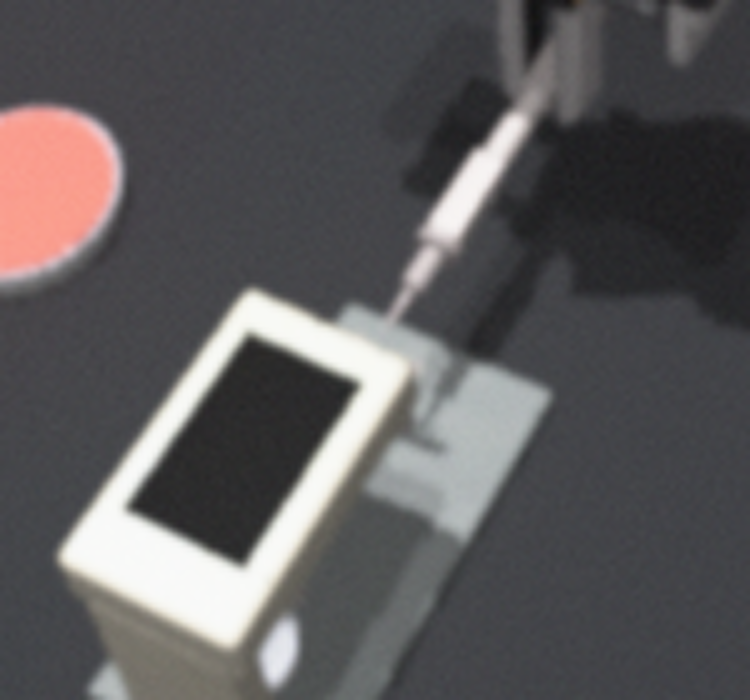

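Request:
arm_command(
  deltas=[
    [[0.02, 0.4, 0], [0, 0, 0], -1],
    [[0, 0.13, 1.5], [0, 0, 0], -1],
    [[0, 0.175, 2], [0, 0, 0], -1],
    [[0, 0.175, 2], [0, 0, 0], -1],
    [[0, 0, 0], [0, 0, 0], -1],
    [[0, 0, 0], [0, 0, 0], -1],
  ],
)

```text
clock: 27.88
eef_pos: [485.8, 223.0, 57.1]
tool_rot: [0.737, -0.675, 0.019, -0.02]
force: [-0.4, -0.9, -1.4]
grip_width: 13.6
```

```bash
cat > chk.py <<'E'
from h import *
import sys
def chk(tag):
    c=snap("wrist",tag); s,M=where(); p=s["eef_pos"]
    d=np.array([.0576,.9983,0]); n=np.array([.9983,-.0576,0])
    print("top z",np.median([dep(c,309,v)[2] for v in list(range(110,200))]),np.median([dep(c,310,v)[2] for v in range(290,350)]))
    r=np.array([490.0,281.7,44.3])-p; print("to home: along",(r@d).round(2),"lat",(r@n).round(2),"z",r[2].round(2))
chk(sys.argv[1])
E
python3 chk.py 18
```

```text
t 27.93 tcp [486.  222.5  57.2] yaw z 86.75 tilt [-0.    -0.996  0.087] F [ 0.4  0.  -0.4] w 14.1 j [-0.3   0.68 -0.19  2.    0.1   0.43 -0.6 ]
top z 81.60688257329224 82.03445318492979
to home: along 59.3 lat 0.62 z -12.86
```

View pics/wrist18.png

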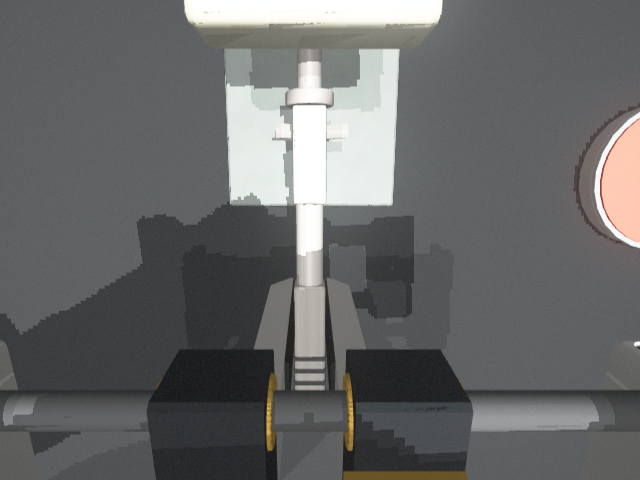

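Request:
arm_command(
  deltas=[
    [[0.06, 0.12, 1.4], [0, 0, 0], -1],
    [[0, 0.13, 1.5], [0, 0, 0], -1],
    [[0, 0.1, 1.2], [0, 0, 0], -1],
    [[0, 0.05, 0.6], [0, 0, 0], -1],
    [[0, 0, 0], [0, 0, 0], -1],
    [[0, 0, 0], [0, 0, 0], -1],
  ],
)

```text
clock: 28.68
eef_pos: [489.3, 269.9, 57.4]
tool_rot: [0.737, -0.675, 0.019, -0.021]
force: [0.4, -0.4, -1.3]
grip_width: 14.0
```

```bash
python3 chk.py 19; python3 - <<'E'
from h import *
c=load("wrist19"); crop(c,230,120,170,170,4,"pics/w19c.png")
E
```

```text
t 28.73 tcp [489.4 269.7  57.4] yaw z 86.75 tilt [-0.    -0.996  0.087] F [-0.1 -0.7 -0.2] w 13.8 j [-0.39  0.7  -0.18  1.94  0.09  0.46 -0.66]
top z 125.58358595542734 82.17646479979183
to home: along 12.0 lat -0.06 z -13.07
```

View pics/w19c.png

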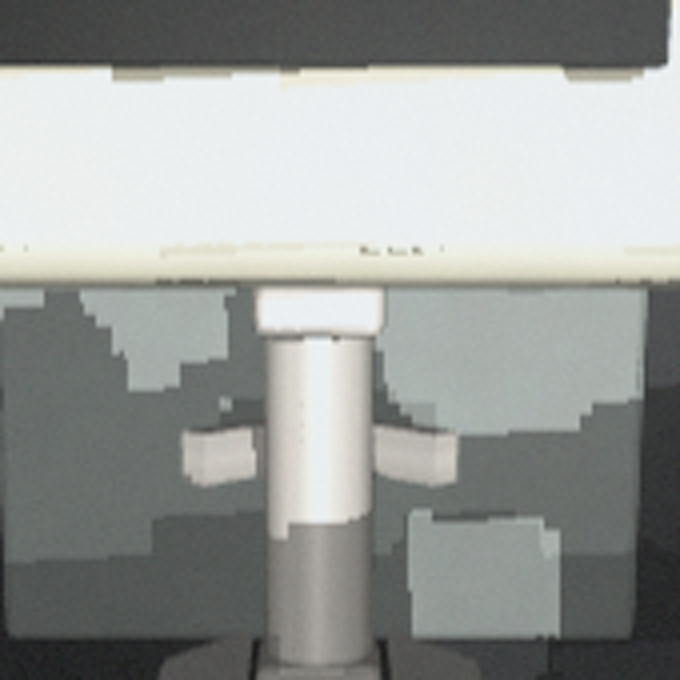

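Request:
arm_command(
  deltas=[
    [[0, 0.5, -0.04], [0, 0, 0], -1],
    [[0, 0.4, -0.04], [0, 0, 0], -1],
    [[0, 0.2, -0.02], [0, 0, 0], -1],
    [[0, 0.1, -0.01], [0, 0, 0], -1],
    [[0, 0.08, 0], [0, 0, 0], -1],
    [[0, 0, 0], [0, 0, 0], -1],
    [[0, 0, 0], [0, 0, 0], -1],
  ],
)

```text
clock: 29.6
eef_pos: [489.5, 270.5, 44.7]
tool_rot: [0.737, -0.675, 0.019, -0.021]
force: [0.5, 0.0, -1.4]
grip_width: 13.6
```

```bash
python3 chk.py 20
```

```text
t 29.65 tcp [489.5 270.5  44.7] yaw z 86.79 tilt [ 0.    -0.996  0.088] F [-0.2 -0.7 -0.7] w 13.5 j [-0.39  0.72 -0.17  1.95  0.09  0.44 -0.66]
top z 125.53958791365963 69.47315872013145
to home: along 11.18 lat -0.12 z -0.41
```

Request:
arm_command(
  deltas=[
    [[0, 0.05, 0.2], [0, 0, 0], -1],
    [[0, 0.04, 0.3], [0, 0, 0], -1],
    [[0, 0.03, 0.3], [0, 0, 0], -1],
    [[0, 0.01, 0.15], [0, 0, 0], -1],
    [[0, 0, 0], [0, 0, 0], -1],
    [[0, 0, 0], [0, 0, 0], -1],
  ],
)

```text
clock: 30.4
eef_pos: [490.0, 280.0, 44.2]
tool_rot: [0.737, -0.675, 0.019, -0.021]
force: [0.1, 0.6, 0.1]
grip_width: 13.7
```

```bash
python3 chk.py 21; python3 - <<'E'
from h import *
from workcell import *
print(np.mean([ (read_camera("wrist"),state()["force"])[1] for _ in range(4)],axis=0))
E
```

```text
t 30.45 tcp [490.  280.   44.2] yaw z 86.78 tilt [ 0.    -0.996  0.088] F [-0.4  0.3 -0.5] w 13.5 j [-0.41  0.72 -0.17  1.93  0.09  0.44 -0.67]
top z 127.71560597877104 69.12604547666078
to home: along 1.72 lat -0.06 z 0.15
[ 0.34180922 -0.12276532 -0.90105933]
```

Advance in small steps until the force along y shows the butt.

Request:
arm_command(
  deltas=[
    [[0, 0.01, 0.1], [0, 0, 0], -1],
    [[0, 0.01, 0.05], [0, 0, 0], -1],
    [[0, 0, 0], [0, 0, 0], -1],
  ],
)

```text
clock: 31.02
eef_pos: [490.1, 281.7, 44.1]
tool_rot: [0.737, -0.675, 0.019, -0.021]
force: [0.9, -0.2, -0.4]
grip_width: 13.6
```

Request:
arm_command(
  deltas=[
    [[0, 0.01, 0.05], [0, 0, 0], -1],
    [[0, 0, 0], [0, 0, 0], -1],
  ],
)

```text
clock: 31.28
eef_pos: [490.1, 282.0, 44.0]
tool_rot: [0.737, -0.675, 0.019, -0.021]
force: [0.8, -0.5, -1.0]
grip_width: 13.6
```

Request:
arm_command(
  deltas=[
    [[0, 0, 0.05], [0, 0, 0], -1],
    [[0, 0, 0], [0, 0, 0], -1],
  ],
)

```text
clock: 31.52
eef_pos: [490.0, 282.0, 44.0]
tool_rot: [0.737, -0.675, 0.019, -0.021]
force: [0.0, -2.7, -0.6]
grip_width: 13.6
```

Request:
arm_command(
  deltas=[
    [[0, 0, 0], [0, 0, 0], -0.5],
    [[0, 0, 0], [0, 0, 0], -0.3],
    [[0, 0, 0], [0, 0, 0], -0.1],
    [[0, 0, 0], [0, 0, 0], 0],
    [[0, 0, 0], [0, 0, 0], 0],
    [[0, 0, 0], [0, 0, 0], 0],
    [[0, 0, 0], [0, 0, 0], 0],
    [[0, 0, 0], [0, 0, 0], 0],
  ],
)

```text
clock: 32.52
eef_pos: [490.1, 282.5, 44.1]
tool_rot: [0.737, -0.675, 0.019, -0.021]
force: [1.2, 0.3, 0.7]
grip_width: 47.2
```

```bash
python3 chk.py 22; python3 - <<'E'
from h import *
c=load("wrist22"); 
for v in (246,255,300,320,340): print(v,dep(c,310,v).round(1))
c=snap("side","22"); crop(c,170,330,150,140,5,"pics/s22c.png")
E
```

```text
t 32.58 tcp [490.1 282.6  44.1] yaw z 86.79 tilt [ 0.    -0.996  0.088] F [ 0.5 -0.5  0. ] w 47.0 j [-0.41  0.72 -0.17  1.93  0.09  0.44 -0.68]
top z 127.84376968244678 68.4365739932579
to home: along -0.86 lat -0.03 z 0.23
246 [491.4 312.3  66.8]
255 [491.2 308.7  68.2]
300 [490.1 288.4  68.4]
320 [489.6 279.7  70. ]
340 [489.  269.6  68.7]
```

View pics/wrist22.png

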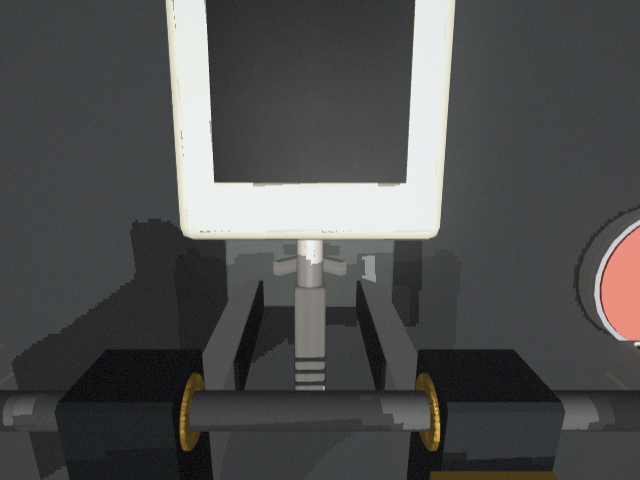

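Request:
arm_command(
  deltas=[
    [[0, -1, 0], [0, 0, 0], 0],
    [[0, -2, 0], [0, 0, 0], 0],
    [[0, -3, 0], [0, 0, 0], 0],
    [[0, -3, 0], [0, 0, 0], 0],
    [[0, -2, -2], [0, 0, 0], 0],
    [[0, 0, -3], [0, 0, 0], 0],
    [[0, 0, 0], [-0.088, 0, 0], 0],
    [[0, 0, 0], [0, 0, 0], 0],
    [[0, 0, 0], [0, 0, 0], 0],
  ],
)

```text
clock: 33.75
eef_pos: [486.4, 223.6, 149.4]
tool_rot: [0.707, -0.706, 0.019, -0.019]
force: [-0.7, 0.2, 0.8]
grip_width: 46.7
```

```bash
python3 - <<'E'
from h import *
where(); c=snap("wrist","23"); crop(c,230,80,170,150,4.5,"pics/w23c.png")
c=snap("side","23"); crop(c,170,330,150,140,5,"pics/s23c.png"); snap("top","23")
E
```

```text
t 33.75 tcp [486.4 223.6 149.4] yaw z 86.86 tilt [-0.    -1.     0.001] F [-0.7  0.2  0.8] w 46.7 j [-0.38  0.54 -0.15  1.89  0.12  0.71 -0.66]
```

View pics/wrist23.png

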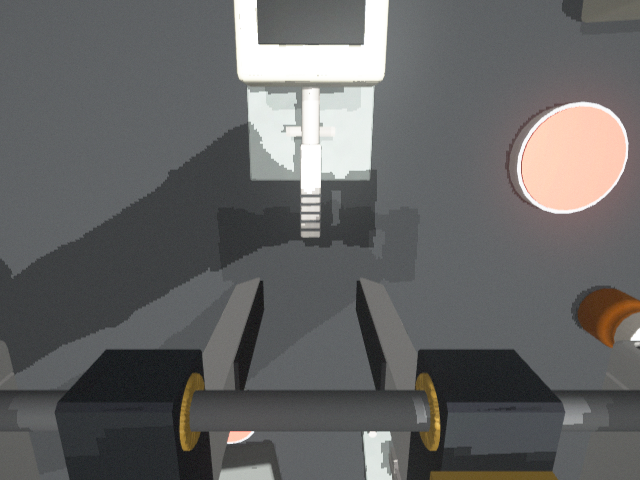

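View pics/s23c.png

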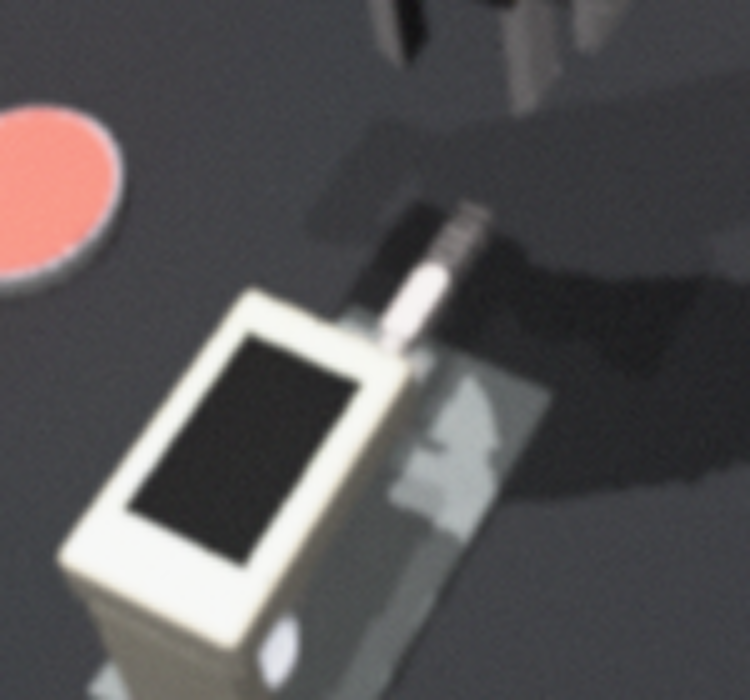

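View pics/w23c.png

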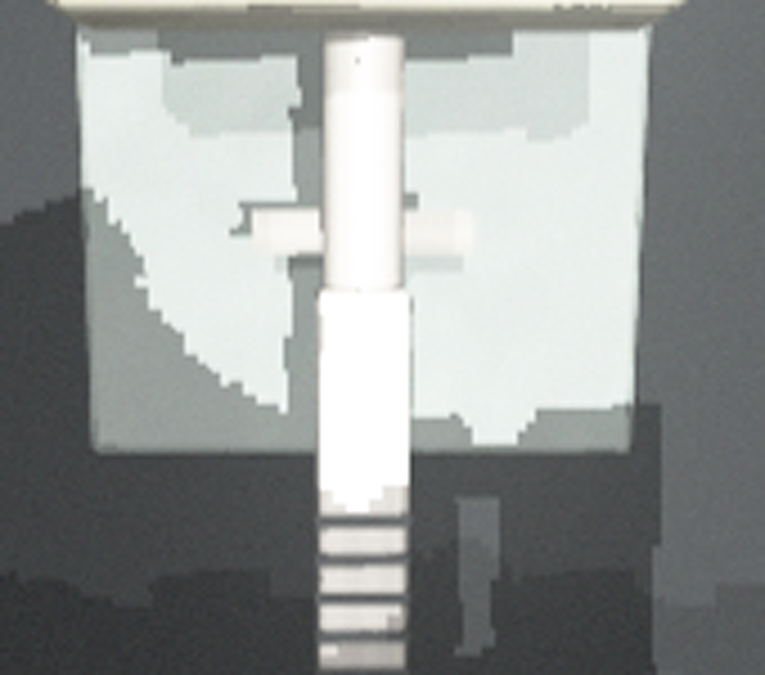

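```bash
python3 - <<'E'
from h import *
c=load("wrist23"); d=np.array([.0576,.9983,0]); n=np.array([.9983,-.0576,0]); seat=np.array([491.2,311.9,62])
f=lambda x,y,z:ray(c,230+x/4.5,80+y/4.5,z)
for nm,x,y,z,e in [("handle/neck",364,291,69,-18),("handle end",363,668,69,-82),("post front edge back",280,250,67,-13),("post back L",255,250,67,0),("post back R",470,250,67,0),("neck far",364,40,68,0),("head edge",364,20,126,14)]:
    q=f(x,y,z)-seat; print(nm,"along",(q@d).round(1),"expected",e,"lat",(q@n).round(1),dep(c,230+x/4.5,80+y/4.5).round(1))
for v in (90,100,120,150,160,180,235): print(v,dep(c,311,v).round(1))
t0=load("top0");t=load("top23"); crop(t,100,100,420,260,1.9,"pics/t23c.png")
E
```

```text
handle/neck along -18.4 expected -18 lat 0.5 [490.6 293.4  68.3]
handle end along -75.2 expected -82 lat 0.5 [487.4 236.5  67.8]
post front edge back along -12.8 expected -13 lat -11.8 [478.6 299.8  65.5]
post back L along -12.8 expected 0 lat -15.5 [474.9 300.   64.9]
post back R along -12.7 expected 0 lat 15.9 [506.5 298.2  63.9]
neck far along 15.8 expected 0 lat 0.3 [492.5 327.7  67.2]
head edge along 12.7 expected 14 lat 0.2 [492.2 325.5 116.6]
90 [492.5 327.1  67.1]
100 [492.2 321.2  66.2]
120 [491.5 308.9  67.2]
150 [490.5 290.   68.1]
160 [490.1 283.6  68.6]
180 [489.4 270.3  68.5]
235 [487.3 231.8  68.2]
```

View pics/t23c.png

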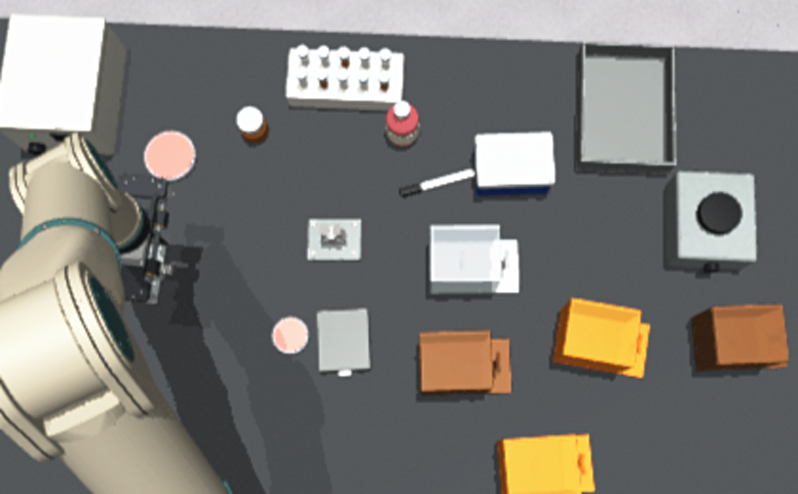

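```bash
python3 - <<'E'
from workcell import *
print(hand_in())
E
```

```text
the job is handed in; nothing more can be done
None
```

The probe is in the stand with the needle under the lamp head, and the job was handed in at about 34 s of the 64 s allowed. No verdict was reported.

- **Rack to clip:** I drew the probe out of the clear rack by the shank and pressed its neck into the clip. With the fingers open at 47 mm, it lay level at about 62 mm and stayed put.
- **Tilt on pulling free:** I took it again by the handle, and the pull out of the clip tipped it about 5° needle-down in the grip. I tilted the tool to level it before going under the lamp.
- **Into the stand:** I came in about 13 mm high, lowered it into the notches and pushed forward. The force reading rose to about 2.7 N when the collar met the front post; I then let go and backed away.

In the last pictures the probe sat about 0.4 mm from the seat along its axis and 0.5 mm or less to the side. It was level at about 61.5 mm high. The collar and needle were hidden under the lamp head, so I know the collar's position only from the handle–neck edge and that force reading.

The bystanders that can be seen in the top view look unmoved. The needle's contact force could not be measured directly. I saw nothing near it on the way.

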